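# Clear the weight and tip the marbles into the ramekin

## Robot

A 7-joint arm with a two-finger parallel gripper is mounted at the origin on the work surface. World frame = base frame: x ahead of the robot, y to its left, z up, the work surface at z = 0. Lengths are in m, angles in rad, forces in N, time in s.
With the tool pointing down it reaches from about 0.425 to 0.925 m from the base axis. Payload 6.8 kg.
Tool frame: the origin (TCP) lies midway between the tips of the shut fingers; the grasp point (between the pads) lies 19 mm behind it (r.grip_depth is the distance from the TCP to the grasp point, in m); z points along the fingers, y is the line along which they close (so a half turn about z gives the same grasp; the last joint's range is limited). The gripper opens to 85 mm and grips with 20 to 120 N. Pads are 22 mm wide; open, the fingers measure 114 mm over their backs; the gripper's body (76 mm by 85 mm) begins 54 mm behind the grasp point. The pads swing forward as they close: fully open they stand 13 mm farther back than shut.
Start: joints at [1.219, 0.477, 0.022, 1.555, -0.011, 1.109, -0.083], TCP at [0.163, -0.655, 0.231] pointing down, gripper open.
Joint ranges: [-2.96, 2.96], [-0.34, 2.1], [-1.41, 1.46], [0.24, 2.44], [-1.37, 4.51], [0.17, 1.92], [-2.96, 2.96]. Speed limits (rad/s): [2.39, 2.39, 3.14, 3.14, 3.14, 3.14, 3.14].

## Interface

Orientations are given as a rotation vector (axis times angle).
In Python, from bench import telemetry, grab_frame, calibration, order, silhouettes, r gives the robot as it stands.
- The arm moves only by the tool apply_moves, never from a script. Its argument "moves" is a list of rows, each a list of 7 numbers: the turn, a rotation vector about the tool's x, y, z scaled (see below), then the shift along the tool's x, y, z scaled (see below), then the opening, from -1 (shut) to 1 (fully open). A call has exactly 8 rows; each row shifts and turns the commanded pose from where the row before left it, along the tool's axes as they then stand; what a row does not reach is not made up. The controller multiplies each number of a shift by 1000 mm and each number of a turn by 6 degrees. A row lasts 1/12 s, in which the tool goes at most 41.7 mm and 7.16 degrees, less where a joint would pass 70% of its speed; a pose out of reach is approached as far as the arm can. A call with a number of a shift or a turn outside -1 to 1 is refused whole. A call with a gripper value outside its range is refused whole. The fingers move at their own pace and stop on an object; "grip_force" is the grip in N (left out, the last holds). Time passes only in rows, so rows that do not move let the fingers close, or fill a call up. It gives the time, the measured TCP pose, the force, the opening and the grip force at its end, in the units of the state.
- telemetry.get_obs(): the state, without advancing time (a new reading comes with each control period).
- grab_frame(name): name is "scene" or "top" or "wrist"; returns the picture (400x640x3 uint8, blue, green, red); there is no depth.
- calibration(name): a dict with "fx", "fy", "cx", "cy" (pixels), "world_from_camera" (4x4, takes a point from camera to world coordinates); the wrist camera has in their place "mount" (4x4, takes a point from camera to tool coordinates, whose origin is the TCP and whose axes are the flange's). Camera axes: x right, y down, z forward; pixel columns grow to the right and rows downward; lengths in m; the calibration is good to about 2 mm. A picture is of the moment at which its call begins: read the wrist's pose just before it. calibration takes no time and is no camera call.
- order.hand_in(): hands the job in; it is judged then, once.
Trained networks look in the newest picture that a camera, given by its name, has taken for a name from the list of things; names that differ only in an ending like _2 or _b are one class to them, and where a whole thing is asked for, a point or a joint stands for the part that bears it (a point fixed in the world has none). Each returns a list of dicts, best first, with "p" (0 to 1); they miss things now and then, are a little off and sometimes report something else, mostly with a low value. They report only what shows in the picture. A call takes as long as a camera call. They do not tell look-alikes from the thing itself.
- silhouettes(thing, camera): "mask" (400x640 bool, what is visible of it) and "extent" ([centre column, centre row, width, height] in pixels, round what is visible of it).
The state is a dict: "clock": time; "joints": joint angles; "qvel": joint speeds; "tau": joint torques, N m; "tcp_pos": TCP position; "orientation": TCP orientation; "contact_force": force on the tool from outside, world axes, zero at the start; "moment": the same for the moment, N m; "grip_width": finger opening in m; "gripper_force": force on a finger pad.
Only numpy, scipy, OpenCV 4.12 (cv2) and the standard library are available. Lean on these libraries where they do the work, as an engineer would, in place of code of your own. Each camera call takes 0.05 s, during which the arm holds its last target. There are 200 camera calls.

## Task

The brass weight has been left under the drop hole of the little tilting bin, where the ramekin belongs: reach in beneath the bin, take the weight out and stand it wholly on the round cork coaster. Then set the ramekin upright in that place, pushed home against both stop pins, let go of it, and press the lever all the way down so that all four marbles end up in the ramekin, and let the bin come back level. Leave the loupe, the jar and the brass gauge where they are.

Things in the scene. Friction and masses are not known exactly. Their poses are not given: they have to be found in the camera images.
- seat (a point): place for the ramekin on the glass under the bin's drop hole, fixed to the stand. Stand axes: x towards its back, y to its left, z up. Two brass stop pins (10 mm across, 28 mm tall) stand 28.3 mm behind this point (+x), 23.8 mm to either side; a 64 mm round dish touching both is centred here. The stand's foot board, 14 mm thick, 176 mm wide, begins 34 mm behind this point
- bin_axle (a point): middle of the bin's axle, 165 mm above the glass, 64 mm behind the seat; it runs along the stand's y between two posts (16 mm thick, 181 mm tall, inner faces 72 mm to either side, front faces 57 mm behind the seat). The point's axes turn with the bin; at joint 0 they are the stand's
- bin_hole (a point): centre of the drop hole in the floor of the narrow wooden bin's front end, at its underside; 177 mm above the glass and 3 mm behind the seat's centre when level. The bin is a trough 36 mm wide, 33 mm deep, with a closed front; level, it reaches from 15 mm in front of the seat's centre to 100 mm behind it, underside 169 to 179 mm above the glass, so it overhangs the seat
- bin (a joint): tip angle of bin and lever, rad: 0 level (at rest), grows as the bin's front goes down, stop at 0.9. Spring and damper bring it back to 0 when the lever is let go; the lever needs about 3 to 7 N. From about 0.15 the marbles roll to the front and drop through the hole
- lever_grip (a point): middle of the lever's grip, a cast iron round bar 16 mm thick, 58 mm long along the stand's y, outside the left (+y) post, 140 mm left of the bin's middle. The arm, 110 mm from axle line to grip, points up and forward (stand's -x) 55 degrees above level at joint 0, still 3 degrees above level at the stop. Pressed down, it moves on an arc about the axle
- weight: hexagonal brass weight, 0.45 kg, 70 mm tall; hexagonal body 36 mm across flats, 42 mm tall; above it a neck and a round knob 22 mm across from 54 to 70 mm height. Origin: centre of its underside, z up along it
- coaster: round cork coaster, 90 mm across, 5 mm thick, fixed. Origin: centre of its underside
- ramekin: straight-sided blue ceramic ramekin, 64 mm across outside, 48 mm tall, wall 4 mm, floor 5 mm, empty, 0.16 kg. Origin: centre of its underside, z up
- marble0_center (a point): centre of one of the four milky white agate marbles, 20 mm across, 11 g, in single file in the bin at the start
- marble1_center (a point): centre of one of the four milky white agate marbles, 20 mm across, 11 g, in single file in the bin at the start
- marble2_center (a point): centre of one of the four milky white agate marbles, 20 mm across, 11 g, in single file in the bin at the start
- marble3_center (a point): centre of one of the four milky white agate marbles, 20 mm across, 11 g, in single file in the bin at the start
- loupe: bystander: folding silver loupe lying flat, about 67 x 30 mm and 14 mm tall, origin under its lens
- jar: bystander: closed amber glass jar, 60 mm across, 85 mm tall, origin: centre of its underside
- gauge: bystander: flat brass sizing gauge with three holes, 130 x 45 x 8 mm, origin: centre of its underside
Things that resemble listed ones, but are neither listed nor needed, are in the scene too. Of the things that look like the weight, take the one that is farthest to the robot's right at the start.

How it is judged:
By the outcome, as a careful person would: the job done as asked, in the order asked, and still so for the second after the job is handed in, with the robot touching nothing.
It also fails if it takes over 72 s, if anything falls off the work surface, if the arm or the gripper's body presses on something with over 40 N, if the wrist force passes 120 N, or if a joint passes its speed limit or range.

## Working session

There is one attempt and no reset: what is moved stays moved. The work goes in short steps, Python scripts to look and compute and a tool call to move; the robot and the scene stay as the last step left them, time stands still between calls to the robot, and variables do not carry over. Pictures are saved under pics/ and viewed, at most 10 in all, crops included, and the job is handed in when it is done.

Besides the shell and the picture viewer there is one more tool, called by a JSON object that holds its "api" and its "payload". apply_moves: Moves the arm, as the interface text tells. Its arguments: {"type":"object","properties":{"moves":{"type":"array"},"grip_force":{"type":"number"}},"required":["moves"]}

```bash
ls; mkdir -p pics
python3 - <<'E'
from bench import telemetry, grab_frame, calibration, silhouettes, r
import cv2,numpy as np
np.set_printoptions(precision=4,suppress=True)
o=telemetry.get_obs(); print(o)
for n in("scene","top","wrist"):
    c=calibration(n); print(n,c)
    cv2.imwrite(f"pics/{n}0.png",grab_frame(n))
for n in("scene","top"):
  for t in("weight","coaster","ramekin","seat","bin","bin_hole","lever_grip","marble0_center","loupe","jar","gauge"):
    try:
      for d in silhouettes(t,n)[:4]: print(n,t,round(d["p"],2),np.round(d["extent"],1))
    except Exception as e: print(n,t,e)
E
```

```text
pics
{'clock': 0.0, 'joints': array([ 1.2189,  0.4778,  0.0223,  1.5565, -0.0115,  1.1093, -0.0831]), 'qvel': array([-0.0015,  0.0001, -0.0027, -0.0003, -0.    , -0.0017,  0.0001]), 'tau': array([  0.    , -59.6465,   1.6078, -28.12  ,   0.0124,   0.0094,
        -0.    ]), 'tcp_pos': array([ 0.1628, -0.6545,  0.2303]), 'orientation': array([-3.1165, -0.3818,  0.0005]), 'contact_force': array([ 0.0219,  1.0112, -0.68  ]), 'moment': array([-0.0203, -0.0072, -0.0272]), 'gripper_force': 0.0, 'grip_width': 0.08565595207443324}
scene {'fx': 427.0851745791445, 'fy': 427.0851745791445, 'cx': 318.0038878552733, 'cy': 193.39513080250552, 'world_from_camera': array([[ 0.8703,  0.3972, -0.2912,  0.8996],
       [ 0.4924, -0.6937,  0.5257, -0.4834],
       [ 0.0068, -0.6009, -0.7993,  0.9173],
       [ 0.    ,  0.    ,  0.    ,  1.    ]])}
top {'fx': 488.8204472757908, 'fy': 488.8204472757908, 'cx': 319.85699576013656, 'cy': 199.12754284037328, 'world_from_camera': array([[ 0.0237, -0.9848,  0.1719,  0.421 ],
       [-0.9997, -0.0238,  0.0015,  0.0106],
       [ 0.0026, -0.1719, -0.9851,  1.3386
[... 1290 characters left out ...]
290.4 271.   13.5  17.3]
top weight 0.55 [284.8 165.2  15.4  11.7]
top coaster 0.82 [411.4 240.2  33.7  30.6]
top coaster 0.57 [318.9 177.6 106.5  52.1]
top ramekin 0.95 [215.6 231.4  29.8  18.2]
top ramekin 0.72 [449.4 191.3  24.9  19.7]
top seat 0.95 [323.5 176.1 110.4  46.6]
top seat 0.55 [343.1 176.1   9.1   5. ]
top bin 0.58 [345.5 168.2   6.6   2. ]
top bin_hole 0.93 [319.2 176.6 110.9  51.2]
top lever_grip 0.86 [317.8 175.8 107.3  52.5]
top marble0_center 0.51 [348.5 159.9   5.7   9. ]
top loupe 0.74 [322.1 270.8  21.   19.3]
top loupe 0.15 [316.8 176.4 108.9  51.2]
top jar 0.44 [338.  206.9  12.   11.9]
top gauge 0.89 [204.6 187.4  24.5  47.2]
top gauge 0.21 [319.5 174.3 104.6  48.2]
```

Run:
```python
import cv2
s=cv2.imread("pics/scene0.png")[100:400,190:470]
cv2.imwrite("pics/a.png",cv2.resize(s,(560,600),interpolation=cv2.INTER_CUBIC))
s=cv2.imread("pics/top0.png")[130:320,180:480]
cv2.imwrite("pics/b.png",cv2.resize(s,(800,507),interpolation=cv2.INTER_CUBIC))
```

```text
(no output)
```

View pics/a.png

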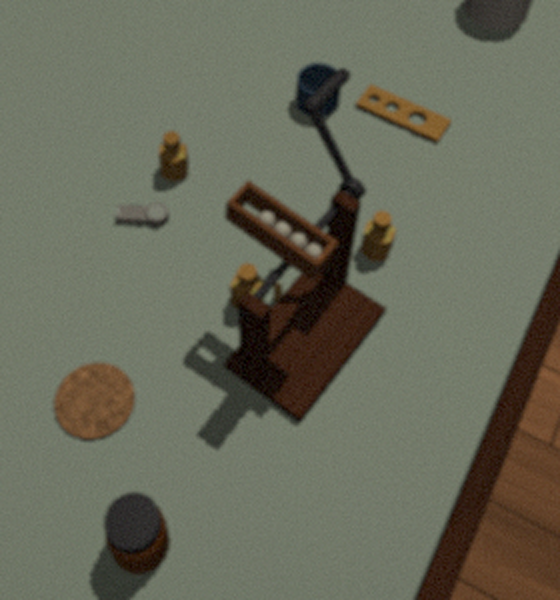

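View pics/b.png

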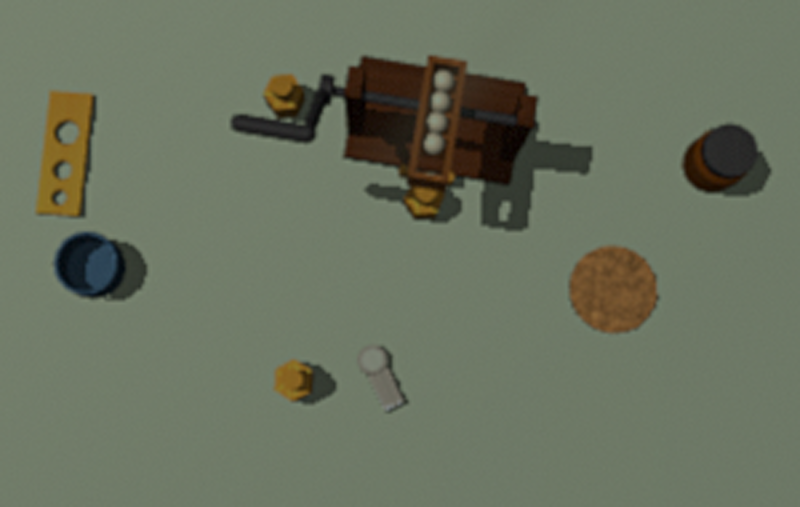

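The weight look-alikes in the top picture are (290,271), (286,165) and (340,204). The rightmost is (340,204), under the bin (scene 313,243), which matches the description. The ramekin is at top (214,230), the coaster at (411,240) and the lever grip at about (282,178). Next I fit the stand's pose.

```bash
cat > h.py <<'E'
import numpy as np,cv2
from scipy.optimize import least_squares
from scipy.spatial.transform import Rotation as R
from bench import telemetry, grab_frame, calibration, silhouettes, r
np.set_printoptions(precision=4,suppress=True)
def wcam(o=None):
    o=o or telemetry.get_obs(); T=np.eye(4); T[:3,:3]=R.from_rotvec(o["orientation"]).as_matrix(); T[:3,3]=o["tcp_pos"]; return T@calibration("wrist")["mount"]
def proj(n,P,T=None):
    c=calibration(n); T=c["world_from_camera"] if T is None else T
    q=(np.atleast_2d(P)-T[:3,3])@T[:3,:3]
    return np.c_[c["fx"]*q[:,0]/q[:,2]+c["cx"],c["fy"]*q[:,1]/q[:,2]+c["cy"]]
def ray(n,uv,z,T=None):
    c=calibration(n); T=c["world_from_camera"] if T is None else T
    d=T[:3,:3]@np.array([(uv[0]-c["cx"])/c["fx"],(uv[1]-c["cy"])/c["fy"],1]); return T[:3,3]+d*(z-T[2,3])/d[2]
def S(p,q):  # stand->world, p=(x,y,yaw), q stand points in mm
    q=np.atleast_2d(q)/1000.; c,s=np.cos(p[2]),np.sin(p[2])
    return np.c_[p[0]+c*q[:,0]-s*q[:,1],p[1]+s*q[:,0]+c*q[:,1],q[:,2]]
E
python3 - <<'E'
from h import *
print([a for a in dir(r) if a[0]!='_'], r)
st=[[34,88,14],[34,-88,14],[.9,169,255],[.9,111,255]]
tp=np.array([[346,157],[511,184],[236,123],[308,132]])/2.667+[180,130]
sc=np.array([[345,74],[312,104]])/2+[190,100]
f=lambda p:np.r_[(proj("top",S(p,st))-tp).ravel(),(proj("scene",S(p,st[2:]))-sc).ravel()]
s=least_squares(f,[.68,0,0]); print(s.x,s.fun.reshape(-1,2))
print("seat top px",proj("top",S(s.x,[0,0,0])))
for n,w in(("top",[(290.4,271),(284.8,165.2),(340,204)]),("scene",[(276,178),(379,218),(313,243)])):
  for u in w: print(n,"weight",ray(n,u,.035))
print("knob",ray("top",(180+428/2.667,130+196/2.667),.07),ray("scene",(190+247/2,100+272/2),.07))
print("coaster",ray("top",(411,238.5),.005),ray("scene",(237.5,300),.005))
print("ram rim",ray("top",(180+90/2.667,130+260/2.667),.048),ray("scene",(349.5,137),.048))
print("lookalike2",ray("top",(180+284/2.667,130+94/2.667),.05))
E
```

```text
['Unreachable', 'grip_depth'] <Robot object at 0x7ff080543230>
[ 0.6357 -0.0372 -0.1615] [[-1.0431 -1.2074]
 [-0.0772  0.2556]
 [ 0.2922 -1.5647]
 [-1.6241 -0.3231]
 [-1.7959  0.3359]
 [-1.3552  0.8416]]
seat top px [[337.6573 206.2152]]
top weight [0.454  0.0857 0.035 ]
top weight [0.7404 0.1108 0.035 ]
top weight [ 0.6363 -0.0422  0.035 ]
scene weight [0.4563 0.086  0.035 ]
scene weight [0.7471 0.1056 0.035 ]
scene weight [ 0.6405 -0.0374  0.035 ]
knob [ 0.6319 -0.042   0.07  ] [ 0.6425 -0.0384  0.07  ]
coaster [ 0.5505 -0.239   0.005 ] [ 0.5579 -0.2341  0.005 ]
ram rim [0.563 0.292 0.048] [0.562  0.3063 0.048 ]
lookalike2 [0.7367 0.105  0.05  ]
```

```bash
cat >> h.py <<'E'
def tool(t,psi,lower=False):  # tilt (deg from down), yaw -> rotation; camera on upper side
    t=np.radians(t); z=np.array([np.sin(t)*np.cos(psi),np.sin(t)*np.sin(psi),-np.cos(t)])
    y=np.array([np.sin(psi),-np.cos(psi),0]); 
    if lower: y=-y
    return R.from_matrix(np.c_[np.cross(y,z),y,z])
def plan(p1,R1,n,p0=None,R0=None,show=True):
    o=telemetry.get_obs(); p0=o["tcp_pos"] if p0 is None else p0; R0=R.from_rotvec(o["orientation"]) if R0 is None else R0
    w=(R0.inv()*R1).as_rotvec()/n; a=np.round(np.degrees(w)/6,3); p=np.array(p0,float); Rc=R0
    for k in range(n):
        d=np.round(Rc.inv().apply((np.array(p1)-p)/(n-k)),4); p=p+Rc.apply(d); Rc=Rc*R.from_rotvec(np.radians(a*6))
        if show: print([*a.tolist(),*d.tolist()])
    print("end",p,"step",np.linalg.norm(d),"maxturn",abs(a).max()); return p,Rc
E
python3 - <<'E'
from h import *
o=telemetry.get_obs(); R0=R.from_rotvec(o["orientation"])
R1=tool(50,-.16); k=np.array([.637,-.040,.062]); z=R1.as_matrix()[:,2]; g=k+.012*z; print("grasp",g)
p,Rc=plan([.36,-.30,.30],R0,12)
plan(g-.14*z,R1,12,p,Rc)
E
```

```text
grasp [ 0.6461 -0.0415  0.0543]
[0.0, 0.0, 0.0, 0.0231, -0.0248, -0.0057]
[0.0, 0.0, 0.0, 0.0231, -0.0247, -0.0057]
[0.0, 0.0, 0.0, 0.0231, -0.0248, -0.0057]
[0.0, 0.0, 0.0, 0.0231, -0.0247, -0.0057]
[0.0, 0.0, 0.0, 0.0231, -0.0248, -0.0057]
[0.0, 0.0, 0.0, 0.0231, -0.0247, -0.0057]
[0.0, 0.0, 0.0, 0.0231, -0.0248, -0.0058]
[0.0, 0.0, 0.0, 0.023, -0.0247, -0.0057]
[0.0, 0.0, 0.0, 0.0231, -0.0248, -0.0058]
[0.0, 0.0, 0.0, 0.023, -0.0247, -0.0057]
[0.0, 0.0, 0.0, 0.0231, -0.0248, -0.0058]
[0.0, 0.0, 0.0, 0.023, -0.0247, -0.0057]
end [ 0.36 -0.3   0.3 ] step 0.03422835082208899 maxturn 0.0
[-0.14, 0.685, 0.301, 0.0201, -0.0187, 0.013]
[-0.14, 0.685, 0.301, 0.0185, -0.0195, 0.0141]
[-0.14, 0.685, 0.301, 0.0169, -0.0202, 0.0151]
[-0.14, 0.685, 0.301, 0.0151, -0.021, 0.0159]
[-0.14, 0.685, 0.301, 0.0133, -0.0217, 0.0166]
[-0.14, 0.685, 0.301, 0.0114, -0.0223, 0.0172]
[-0.14, 0.685, 0.301, 0.0094, -0.0229, 0.0176]
[-0.14, 0.685, 0.301, 0.0074, -0.0234, 0.0178]
[-0.14, 0.685, 0.301, 0.0054, -0.0239, 0.018]
[-0.14, 0.685, 0.301, 0.0033, -0.0242, 0.0179]
[-0.14, 0.685, 0.301, 0.0013, -0.0246, 0.0177]
[-0.14, 0.685, 0.301, -0.0008, -0.0249, 0.0174]
end [ 0.5402 -0.0243  0.1443] step 0.030387661969950897 maxturn 0.685
```

{"api": "apply_moves", "payload": {"moves": [[0,0,0,0.023,-0.025,-0.006,1],[0,0,0,0.023,-0.025,-0.006,1],[0,0,0,0.023,-0.025,-0.006,1],[0,0,0,0.023,-0.025,-0.006,1],[0,0,0,0.023,-0.025,-0.006,1],[0,0,0,0.023,-0.025,-0.006,1],[0,0,0,0.023,-0.025,-0.006,1],[0,0,0,0.023,-0.025,-0.006,1]]}}

```text
clock: 1.92
tcp_pos: [0.2938, -0.415, 0.2798]
orientation: [3.118, 0.382, 0.0]
contact_force: [1.0, 0.9, 0.9]
grip_width: 0.0855
gripper_force: 0.0
```

{"api": "apply_moves", "payload": {"moves": [[0,0,0,0.023,-0.025,-0.006,1],[0,0,0,0.023,-0.025,-0.006,1],[0,0,0,0.023,-0.025,-0.006,1],[0,0,0,0.023,-0.025,-0.006,1],[-0.14,0.685,0.3,0.02,-0.019,0.013,1],[-0.14,0.685,0.3,0.0185,-0.0195,0.014,1],[-0.14,0.685,0.3,0.017,-0.02,0.015,1],[-0.14,0.685,0.3,0.015,-0.021,0.016,1]]}}

```text
clock: 2.58
tcp_pos: [0.4191, -0.2045, 0.2517]
orientation: [3.078, 0.178, 0.46]
contact_force: [0.5, 0.7, -0.2]
grip_width: 0.0855
gripper_force: 0.0
```

Run:
```python
from h import *
o=telemetry.get_obs(); print(o["clock"],o["joints"],o["tcp_pos"],o["contact_force"])
R1=tool(50,-.16); z=R1.as_matrix()[:,2]; g=np.array([.637,-.040,.062])+.012*z
plan(g-.14*z,R1,8)
```

```text
2.5833 [ 0.6977 -0.0117 -0.2969  2.1761 -0.1717  0.7061 -0.9394] [ 0.4191 -0.2045  0.2517] [ 0.4928  0.6781 -0.2251]
[-0.138, 0.679, 0.299, 0.0131, -0.0213, 0.0171]
[-0.138, 0.679, 0.299, 0.0112, -0.0219, 0.0177]
[-0.138, 0.679, 0.299, 0.0092, -0.0225, 0.0181]
[-0.138, 0.679, 0.299, 0.0072, -0.023, 0.0183]
[-0.138, 0.679, 0.299, 0.0052, -0.0234, 0.0184]
[-0.138, 0.679, 0.299, 0.0031, -0.0239, 0.0184]
[-0.138, 0.679, 0.299, 0.0011, -0.0242, 0.0182]
[-0.138, 0.679, 0.299, -0.001, -0.0244, 0.0178]
end [ 0.5402 -0.0244  0.1443] step 0.03021919919521363 maxturn 0.679
```

```bash
cat > kin.py <<'E'
from h import *
import itertools,json
D=[([1.2189,.4778,.0223,1.5565,-.0115,1.1093,-.0831],[.1628,-.6545,.2303],[-3.1165,-.3818,.0005])]
o=telemetry.get_obs(); D.append((o["joints"],o["tcp_pos"],o["orientation"]))
Rz=lambda a:R.from_euler('z',a); Ry=lambda a:R.from_euler('y',a)
def fk(q,P,s):
    h,L1,L2,L3,e1,e2,c0,c7=P
    A=Rz(s[0]*q[0]+c0)*Ry(q[1]); p=np.array([0,0,h]); A=A*Rz(s[1]*q[2]); p=p+A.apply([e1,0,L1])
    A=A*Ry(q[3]); A=A*Rz(s[2]*q[4]); p=p+A.apply([0,0,L2]) if e2 is None else p+A.apply([e2,0,L2])
    A=A*Ry(q[5])*Rz(s[3]*q[6]+c7); return p+A.apply([0,0,L3]),A
def err(P,s):
    e=[]
    for q,p,w in D:
        a,A=fk(q,P,s); e+=[*(a-p)*3,*(R.from_rotvec(w).inv()*A).as_rotvec()]
    return np.r_[e,(P[4:6])*.02,(P[:4]-[.35,.5,.5,.3])*.003]
if __name__=="__main__":
  B=[]
  for s in itertools.product((1,-1),repeat=4):
    for c0 in(0,3.14):
     for c7 in(0,1.57,-1.57,3.14):
      f=least_squares(err,[.35,.5,.5,.3,0,0,c0,c7],args=(s,)); B.append((f.cost,s,f.x))
  B.sort(key=lambda b:b[0])
  for b in B[:4]: print(*b)
E
python3 kin.py
```

```text
0.00033459654677299677 (-1, -1, -1, -1) [ 0.4061  0.166   0.6565 -0.2744  0.1452  0.2654 -0.0841  1.4885]
0.00033459654677299753 (-1, -1, -1, -1) [ 0.4061  0.166   0.6565 -0.2744  0.1452  0.2654 -0.0841  1.4885]
0.0003345965467729977 (-1, -1, -1, -1) [ 0.4061  0.166   0.6565 -0.2744  0.1452  0.2654 -0.0841  1.4885]
0.00033459654677299943 (-1, -1, -1, -1) [ 0.4061  0.166   0.6565 -0.2744  0.1452  0.2654 -0.0841  1.4885]
```

Run:
```python
from kin import *
s=(-1,)*4
for lab,idx in(("noe",[0,1,2,3,6,7]),("e1",[0,1,2,3,4,6,7]),("e2",[0,1,2,3,5,6,7])):
    def F(x):
        P=np.zeros(8);P[idx]=x; return err(P,s)
    P0=np.array([.35,.5,.5,.3,0,0,-.08,1.49]); f=least_squares(F,P0[idx]); print(lab,f.cost,f.x,f.fun[:12])
```

```text
noe 0.000783996586269179 [ 0.2295  0.5167  0.49    0.2347 -0.0962  1.4768] [-0.0076 -0.0049  0.0129  0.0001  0.0002  0.0021  0.0042  0.0183 -0.0129
 -0.0277 -0.0052 -0.0021]
e1 0.00035386876610546435 [ 0.1912  0.4705  0.4784  0.1491  0.0343 -0.0892  1.4836] [ 0.0038  0.001   0.      0.0001  0.0001  0.0019 -0.     -0.0002 -0.
 -0.0257 -0.0048 -0.0019]
e2 0.00036750323373305275 [ 0.1265  0.5639  0.4244  0.2794 -0.0806 -0.0909  1.4819] [ 0.0037  0.0009  0.0003  0.0001  0.0001  0.002   0.0001  0.0001 -0.0003
 -0.0262 -0.0049 -0.002 ]
```

Run:
```python
from kin import *
P=[.1912,.4705,.4784,.1491,.0343,0,-.0892,1.4836]; s=(-1,)*4
q=np.array([.45,.15,-.15,2.05,1.1,.75,-1.0]); p,A=fk(q,P,s); print(p,A.as_matrix()[:,2])
plan(p,A,10)
```

```text
[ 0.4752 -0.2956  0.2672] [ 0.1542 -0.704  -0.6933]
[-0.584, -0.51, -0.944, 0.0047, 0.0097, 0.0002]
[-0.584, -0.51, -0.944, 0.0038, 0.0101, 0.0006]
[-0.584, -0.51, -0.944, 0.0028, 0.0104, 0.0011]
[-0.584, -0.51, -0.944, 0.0018, 0.0105, 0.0016]
[-0.584, -0.51, -0.944, 0.0009, 0.0106, 0.0022]
[-0.584, -0.51, -0.944, -0.0, 0.0104, 0.0028]
[-0.584, -0.51, -0.944, -0.0009, 0.0102, 0.0034]
[-0.584, -0.51, -0.944, -0.0017, 0.0099, 0.0041]
[-0.584, -0.51, -0.944, -0.0024, 0.0094, 0.0048]
[-0.584, -0.51, -0.944, -0.003, 0.0087, 0.0056]
end [ 0.4752 -0.2956  0.2671] step 0.010772650555921694 maxturn 0.944
```

{"api": "apply_moves", "payload": {"moves": [[-0.57,-0.5,-0.92,0.0047,0.0097,0,1],[-0.57,-0.5,-0.92,0.004,0.01,0,1],[-0.57,-0.5,-0.92,0.003,0.01,0.001,1],[-0.57,-0.5,-0.92,0.002,0.01,0.0015,1],[-0.57,-0.5,-0.92,0.001,0.01,0.002,1],[-0.57,-0.5,-0.92,0,0.01,0.003,1],[-0.57,-0.5,-0.92,-0.001,0.01,0.0035,1],[-0.57,-0.5,-0.92,-0.002,0.01,0.004,1]]}}

```text
clock: 3.25
tcp_pos: [0.4634, -0.2767, 0.2646]
orientation: [2.307, 1.012, -0.164]
contact_force: [-0.8, -0.3, -0.4]
grip_width: 0.085
gripper_force: 0.0
```

Run:
```python
from kin import *
import pickle
q2=[0.6977,-0.0117,-0.2969,2.1761,-0.1717,0.7061,-0.9394]
D.insert(1,(q2,[.4191,-.2045,.2517],R.from_quat([0,0,0,1]).as_rotvec())) 
D[1]=(q2,[.4191,-.2045,.2517],[3.078,.178,.46])
print(D[2])
pickle.dump(D,open("D.pkl","wb"))
s=(-1,)*4
for lab,idx in(("noe",[0,1,2,3,6,7]),("e1",[0,1,2,3,4,6,7]),("e2",[0,1,2,3,5,6,7])):
    def F(x):
        P=np.zeros(8);P[idx]=x; return err(P,s)
    P0=np.array([.35,.5,.5,.3,0,0,-.08,1.49]); f=least_squares(F,P0[idx]); print(lab,f.cost,f.x);print(f.fun[:18].reshape(-1,6))
```

```text
(array([ 0.4513,  0.1374, -0.4192,  2.1166,  0.8729,  0.9335, -1.2571]), array([ 0.4634, -0.2767,  0.2646]), array([ 2.3066,  1.012 , -0.1643]))
noe 0.0044286674065051775 [ 0.2718  0.5637  0.4681  0.3364 -0.0985  1.48  ]
[[-0.0093 -0.0109 -0.0104  0.0001  0.0002  0.0077]
 [ 0.0426  0.0317  0.0006 -0.0285 -0.0051  0.0035]
 [-0.0293  0.0191  0.0097  0.0356 -0.0459 -0.0112]]
e1 0.0044180496370940705 [ 0.2736  0.564   0.4715  0.3373 -0.0033 -0.0982  1.4803]
[[-0.0086 -0.0117 -0.007   0.0001  0.0002  0.0077]
 [ 0.0424  0.0326 -0.0016 -0.0285 -0.0051  0.0035]
 [-0.0304  0.0183  0.0086  0.0355 -0.0457 -0.0112]]
e2 0.004267208113875495 [ 0.31    0.5326  0.5024  0.2952  0.0367 -0.0992  1.4794]
[[-0.0118 -0.0117  0.0002  0.0001  0.0002  0.0077]
 [ 0.0374  0.0387 -0.0077 -0.0287 -0.0051  0.0035]
 [-0.0231  0.0154  0.0075  0.0359 -0.0462 -0.0113]]
```

```bash
cat > kin2.py <<'E'
from h import *
import pickle
D=pickle.load(open("D.pkl","rb"))
Rz=lambda a:R.from_euler('z',a); Ry=lambda a:R.from_euler('y',a)
def fk(q,P):
    h,L1,L2,L3=P[:4]; q=np.array(q)+P[4:11]
    A=Rz(-q[0])*Ry(q[1])*Rz(-q[2]); p=np.array([0,0,h])+A.apply([0,0,L1])
    A=A*Ry(q[3])*Rz(-q[4]); p=p+A.apply([0,0,L2]); A=A*Ry(q[5])*Rz(-q[6]); return p+A.apply([0,0,L3]),A
def err(P):
    e=[]
    for q,p,w in D:
        a,A=fk(q,P); e+=[*(a-p)*3,*(R.from_rotvec(w).inv()*A).as_rotvec()]
    return np.r_[e,(P[4:11]-[0,0,0,0,0,0,-1.57])*.003]
def fit():
    return least_squares(err,[.3,.55,.5,.3,0.1,0,0,0,0,0,-1.5])
E
python3 - <<'E'
from kin2 import *
f=fit(); print(f.cost,f.x); print(f.fun[:18].reshape(-1,6))
E
```

```text
0.0037725964626932687 [ 0.2656  0.5633  0.454   0.3354  0.1275  0.0173 -0.0374 -0.0149  0.0223
 -0.0098 -1.4981]
[[-0.02   -0.0068 -0.0248 -0.0073 -0.0023  0.0116]
 [ 0.0379  0.0302  0.0065 -0.0385 -0.0049 -0.002 ]
 [-0.016   0.0208  0.0183  0.0191 -0.0302 -0.0096]]
```

{"api": "apply_moves", "payload": {"moves": [[0,0,0,0,0,0,1],[0,0,0,0,0,0,1],[0,0,0,0,0,0,1],[0,0,0,0,0,0,1],[0,0,0,0,0,0,1],[0,0,0,0,0,0,1],[0,0,0,0,0,0,1],[0,0,0,0,0,0,1]]}}

```text
clock: 3.92
tcp_pos: [0.462, -0.2768, 0.2638]
orientation: [2.314, 1.007, -0.164]
contact_force: [-0.0, -0.3, 0.6]
grip_width: 0.0855
gripper_force: 0.0
```

Run:
```python
from kin2 import *
import kin2
o=telemetry.get_obs(); kin2.D[:]=[D[0],(o["joints"],o["tcp_pos"],o["orientation"])]; print(D[1])
pickle.dump(kin2.D,open("D.pkl","wb"))
f=fit(); print(f.cost,f.x); print(f.fun[:12].reshape(-1,6))
P=f.x
q=np.array(o["joints"]); q[4]=2.0; q[5]=.8; q[0]=.2;q[2]=-.2;q[3]=2.;q[6]=-1.5; p,A=fk(q,P); print(p,A.as_matrix()[:,2]); plan(p,A,10)
```

```text
(array([ 0.4536,  0.1365, -0.4183,  2.1172,  0.8668,  0.9319, -1.2559]), array([ 0.462 , -0.2768,  0.2638]), array([ 2.3136,  1.0075, -0.1635]))
0.0007728826346712315 [ 0.3309  0.537   0.4807  0.3653  0.1195 -0.0163 -0.0385  0.0264  0.0171
 -0.0303 -1.5078]
[[ 0.0023  0.0032 -0.0089 -0.0201  0.0025  0.0145]
 [ 0.0052  0.0038  0.0089  0.0096 -0.0202 -0.0145]]
[ 0.7246 -0.2964  0.5475] [ 0.7122 -0.6848 -0.1542]
[-0.885, -0.101, -0.481, 0.0077, 0.033, -0.0187]
[-0.885, -0.101, -0.481, 0.0058, 0.035, -0.0156]
[-0.885, -0.101, -0.481, 0.0039, 0.0365, -0.0123]
[-0.885, -0.101, -0.481, 0.0019, 0.0376, -0.0089]
[-0.885, -0.101, -0.481, -0.0001, 0.0383, -0.0054]
[-0.885, -0.101, -0.481, -0.0021, 0.0386, -0.0018]
[-0.885, -0.101, -0.481, -0.004, 0.0385, 0.0018]
[-0.885, -0.101, -0.481, -0.0059, 0.0379, 0.0054]
[-0.885, -0.101, -0.481, -0.0077, 0.0368, 0.0089]
[-0.885, -0.101, -0.481, -0.0095, 0.0355, 0.0123]
end [ 0.7247 -0.2964  0.5475] step 0.03875293537269144 maxturn 0.885
```

```bash
cat >> kin2.py <<'E'
lo=np.array([-2.96,-.34,-1.41,.24,-1.37,.17,-2.96]); hi=np.array([2.96,2.1,1.46,2.44,4.51,1.92,2.96])
P=np.array([.3309,.537,.4807,.3653,.1195,-.0163,-.0385,.0264,.0171,-.0303,-1.5078])
def ik(p,A,seeds,q0=None,w=.02):
    best=None
    for s in seeds:
        q0_=np.clip(s,lo+.06,hi-.06)
        f=least_squares(lambda q:np.r_[(fk(q,P)[0]-p)*5,(A.inv()*fk(q,P)[1]).as_rotvec(),(q-(lo+hi)/2)/(hi-lo)*w],q0_,bounds=(lo+.05,hi-.05),max_nfev=60)
        e=np.linalg.norm(fk(f.x,P)[0]-p)+.2*(A.inv()*fk(f.x,P)[1]).magnitude()
        if best is None or e<best[0]-.003: best=(e,f.x)
    return best
seeds=[np.array([a,b,c,2.,d,.6,g]) for a in(0.,) for b in(.3,) for c in(-.7,0,.7) for d in(-.5,.5,1.6,3.1,4.) for g in(-1.5,1.5)]
E
time python3 - <<'E'
from kin2 import *
k=np.array([.637,-.040,.062])
for t in(30,45,60):
  for ps in(-.16,.2,-.5,.9,-1.2):
    for lw in(0,1):
      A=tool(t,ps,lw); z=A.as_matrix()[:,2]
      out=[ik(k+(.012-b)*z,A,seeds) for b in(0,.12)]
      print(t,ps,lw,*[f"{e:.3f} {np.round(q,2)}" for e,q in out])
E
```

```text
30 -0.16 0 0.000 [ 0.53  0.66 -0.73  2.17  1.81  0.5   2.87] 0.000 [ 0.14  0.24 -0.25  2.25  0.83  0.22 -2.59]
30 -0.16 1 0.000 [ 0.66  0.75 -0.92  2.17  1.81  0.64 -0.2 ] 0.000 [ 0.66  0.33 -0.85  2.26  1.22  0.38  0.2 ]
30 0.2 0 0.000 [ 0.95  0.99 -1.19  2.16  1.75  0.67 -2.73] 0.000 [ 0.02  0.25  0.12  2.23 -0.95  0.31 -0.36]
30 0.2 1 0.000 [ 0.91  0.92 -1.12  2.16  1.74  0.6   0.39] 0.000 [ 0.5   0.27 -0.42  2.23 -0.48  0.22  2.34]
30 -0.5 0 0.000 [ 0.33  0.64 -0.64  2.13  1.63  0.66  2.63] 0.000 [-0.66  0.3   0.46  2.19  0.67  0.34 -2.91]
30 -0.5 1 0.000 [ 0.36  0.66 -0.67  2.13  1.63  0.69 -0.51] 0.000 [ 0.15  0.31 -0.46  2.19  1.12  0.54 -0.15]
30 0.9 0 0.000 [ 0.34  0.62 -0.14  1.96 -0.87  0.56  0.33] 0.000 [ 0.37  0.42 -0.04  1.96 -0.75  0.79  0.24]
30 0.9 1 0.000 [-0.    0.63  0.3   1.96 -1.15  0.75 -2.61] 0.000 [ 0.17  0.43  0.21  1.96 -0.86  0.85 -2.81]
30 -1.2 0 0.000 [-0.96  0.84  0.9   1.89 -0.17  0.55 -2.91] 0.000 [-1.19  0.74  1.09  1.87 -0.16  0.76 -2.91]
30 -1.2 1 0.000 [-0.1   0.67 -0.27  1.89  1.03  0.87 -0.74] 0.000 [-0.28  0.49 -0.16  1.87  0.77  0.97 -0.56]
45
[... 1536 characters left out ...]
60 -0.5 0 0.000 [-0.45  0.78  0.1   2.33  2.34  1.03  1.5 ] 0.032 [-0.61  0.6  -0.03  2.39  1.87  1.05  1.74]
60 -0.5 1 0.000 [-0.26  0.79 -0.12  2.33  2.32  1.14 -1.52] 0.032 [-0.54  0.61 -0.12  2.39  1.87  1.09 -1.39]
60 0.9 0 0.000 [ 0.82  0.9  -0.44  2.01 -1.32  0.75  1.1 ] 0.000 [ 0.81  0.72 -0.18  2.03 -1.21  1.03  1.03]
60 0.9 1 0.000 [ 0.82  0.9  -0.44  2.01 -1.32  0.75 -2.04] 0.000 [ 0.73  0.71 -0.07  2.03 -1.26  1.09 -2.09]
60 -1.2 0 0.000 [-1.4   1.51  1.34  1.89 -0.56  0.61 -2.91] 0.000 [-0.72  0.77  0.02  1.87  1.1   1.26  2.02]
60 -1.2 1 0.000 [-0.58  0.87  0.07  1.89  1.27  1.12 -1.2 ] 0.000 [-0.8   0.77  0.13  1.87  1.05  1.2  -1.09]
real	4m24.580s
user	4m23.392s
sys	0m0.132s
```

Run:
```python
from kin2 import *
A=tool(45,-.5,1); z=A.as_matrix()[:,2]; k=np.array([.637,-.040,.062])
plan(k-.12*z,A,15)
```

```text
[-0.395, 0.088, -1.009, 0.0189, -0.0088, -0.0035]
[-0.395, 0.088, -1.009, 0.0198, -0.0066, -0.0036]
[-0.395, 0.088, -1.009, 0.0204, -0.0044, -0.0037]
[-0.395, 0.088, -1.009, 0.0208, -0.0021, -0.0036]
[-0.395, 0.088, -1.009, 0.0209, 0.0003, -0.0034]
[-0.395, 0.088, -1.009, 0.0207, 0.0026, -0.0032]
[-0.395, 0.088, -1.009, 0.0204, 0.0049, -0.0028]
[-0.395, 0.088, -1.009, 0.0198, 0.0072, -0.0024]
[-0.395, 0.088, -1.009, 0.0189, 0.0093, -0.0019]
[-0.395, 0.088, -1.009, 0.0178, 0.0113, -0.0013]
[-0.395, 0.088, -1.009, 0.0165, 0.0132, -0.0006]
[-0.395, 0.088, -1.009, 0.0151, 0.0149, 0.0001]
[-0.395, 0.088, -1.009, 0.0134, 0.0163, 0.0009]
[-0.395, 0.088, -1.009, 0.0116, 0.0176, 0.0017]
[-0.395, 0.088, -1.009, 0.0097, 0.0187, 0.0025]
end [0.5625 0.0007 0.1469] step 0.021213910530592895 maxturn 1.009
```

{"api": "apply_moves", "payload": {"moves": [[-0.395,0.088,-1,0.019,-0.009,-0.0035,1],[-0.395,0.088,-1,0.02,-0.0065,-0.0035,1],[-0.395,0.088,-1,0.0205,-0.0045,-0.0035,1],[-0.395,0.088,-1,0.021,-0.002,-0.0035,1],[-0.395,0.088,-1,0.021,0,-0.0035,1],[-0.395,0.088,-1,0.021,0.0025,-0.003,1],[-0.395,0.088,-1,0.0205,0.005,-0.003,1],[-0.395,0.088,-1,0.02,0.007,-0.0025,1]]}}

```text
clock: 4.58
tcp_pos: [0.5164, -0.1264, 0.2]
orientation: [1.493, 1.838, -0.219]
contact_force: [0.3, 0.4, 0.5]
grip_width: 0.0852
gripper_force: 0.0
```

Run:
```python
from kin2 import *
print(telemetry.get_obs()["joints"])
A=tool(45,-.5,1); z=A.as_matrix()[:,2]; k=np.array([.637,-.040,.062])
plan(k-.12*z,A,8)
```

```text
[ 0.2166  0.2381 -0.5803  2.3099  1.3281  0.8964 -1.1632]
[-0.342, 0.078, -0.885, 0.0162, 0.008, -0.0016]
[-0.342, 0.078, -0.885, 0.0154, 0.0095, -0.0012]
[-0.342, 0.078, -0.885, 0.0145, 0.0109, -0.0007]
[-0.342, 0.078, -0.885, 0.0134, 0.0123, -0.0002]
[-0.342, 0.078, -0.885, 0.0122, 0.0134, 0.0004]
[-0.342, 0.078, -0.885, 0.011, 0.0145, 0.001]
[-0.342, 0.078, -0.885, 0.0095, 0.0154, 0.0016]
[-0.342, 0.078, -0.885, 0.0081, 0.0161, 0.0022]
end [0.5625 0.0007 0.1469] step 0.018156541520895436 maxturn 0.885
```

Tracking well; I finish the approach, then look with the wrist camera.

{"api": "apply_moves", "payload": {"moves": [[-0.342,0.078,-0.885,0.016,0.008,-0.0015,1],[-0.342,0.078,-0.885,0.0155,0.0095,-0.001,1],[-0.342,0.078,-0.885,0.0145,0.011,-0.0005,1],[-0.342,0.078,-0.885,0.0135,0.0125,0,1],[-0.342,0.078,-0.885,0.012,0.0135,0.0005,1],[-0.342,0.078,-0.885,0.011,0.0145,0.001,1],[-0.342,0.078,-0.885,0.0095,0.0155,0.0015,1],[-0.342,0.078,-0.885,0.008,0.016,0.002,1]]}}

```text
clock: 5.25
tcp_pos: [0.5637, -0.0001, 0.1469]
orientation: [0.587, 2.296, -0.244]
contact_force: [-0.1, -0.6, -0.4]
grip_width: 0.0854
gripper_force: 0.0
```

Run:
```python
from kin2 import *
o=telemetry.get_obs(); print(o["joints"],o["tcp_pos"])
T=wcam(o); im=grab_frame("wrist"); cv2.imwrite("pics/w1.png",im)
for d in silhouettes("weight","wrist")[:3]: print(d["p"],d["extent"])
p=[.6357,-.0372,-.1615]
for n,q in(("pinL",[28.3,23.8,28]),("pinR",[28.3,-23.8,28]),("seat",[0,0,0]),("fb L",[34,88,14]),("fbR",[34,-88,14])): print(n,proj("wrist",S(p,q),T))
print("w",proj("wrist",[[.637,-.04,0],[.637,-.04,.07]],T))
```

```text
[ 0.0981  0.3747 -0.6372  2.3432  1.6636  0.8333 -0.8251] [ 0.5637 -0.0001  0.1469]
0.53 [389.4, 356.1, 236.4, 86.4]
pinL [[343.8611 175.7797]]
pinR [[301.8866 183.9035]]
seat [[313.7352 143.4782]]
fb L [[405.1351 155.736 ]]
fbR [[254.4259 186.1231]]
w [[311.9879 145.0467]
 [311.9835 203.1629]]
```

View pics/w1.png

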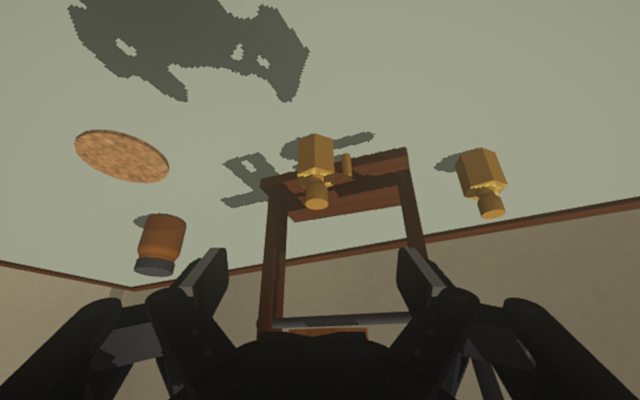

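The wrist picture is upside down. It shows the target weight at (316,170) with its knob at (316,200), under the bin and in front of the stand and pin. The look-alike is at (482,180), the coaster at (122,156) and the jar at (160,240).

Run:
```python
from kin2 import *
o=telemetry.get_obs(); T=wcam(o)
A=tool(45,-.5,1); z=A.as_matrix()[:,2]; y=A.as_matrix()[:,1]; k=np.array([.637,-.040,.062])+.003*y; print(k,proj("wrist",k,T))
plan(k+.012*z,A,8)
```

```text
[ 0.6384 -0.0374  0.062 ] [[314.6543 196.1716]]
[-0.001, -0.001, -0.004, 0.0001, 0.0003, 0.0164]
[-0.001, -0.001, -0.004, 0.0001, 0.0003, 0.0164]
[-0.001, -0.001, -0.004, 0.0001, 0.0004, 0.0164]
[-0.001, -0.001, -0.004, 0.0001, 0.0003, 0.0164]
[-0.001, -0.001, -0.004, 0.0001, 0.0004, 0.0163]
[-0.001, -0.001, -0.004, 0.0001, 0.0003, 0.0164]
[-0.001, -0.001, -0.004, 0.0, 0.0003, 0.0163]
[-0.001, -0.001, -0.004, 0.0001, 0.0004, 0.0164]
end [ 0.6459 -0.0414  0.0535] step 0.016405182108102306 maxturn 0.004
```

{"api": "apply_moves", "payload": {"moves": [[0,0,0,0,0.0003,0.019,1],[0,0,0,0,0.0003,0.019,1],[0,0,0,0,0.0003,0.019,1],[0,0,0,0,0.0003,0.019,1],[0,0,0,0,0.0003,0.019,1],[0,0,0,0,0.0003,0.019,1],[0,0,0,0,0.0003,0.017,1],[0,0,0,0,0,0,1]]}}

```text
clock: 6.02
tcp_pos: [0.6462, -0.047, 0.0531]
orientation: [0.601, 2.293, -0.247]
contact_force: [1.2, 0.8, -0.3]
grip_width: 0.0854
gripper_force: 0.0
```

{"api": "apply_moves", "payload": {"moves": [[0,0,0,0,0,0,-1],[0,0,0,0,0,0,-1],[0,0,0,0,0,0,-1],[0,0,0,0,0,0,-1],[0,0,0,0,0,0,-1],[0,0,0,0,0,0,-1],[0,0,0,0,0,0,-1],[0,0,0,0,0,0,-1]], "grip_force": 50}}

```text
clock: 6.68
tcp_pos: [0.6463, -0.0432, 0.0556]
orientation: [0.592, 2.292, -0.243]
contact_force: [-1.3, 2.8, 5.5]
grip_width: 0.02
gripper_force: 49.0
```

Run:
```python
from kin2 import *
o=telemetry.get_obs(); print(o["joints"],o["grip_width"],o["contact_force"])
p=o["tcp_pos"];A=R.from_rotvec(o["orientation"]); print(A.inv().as_matrix()[:,2])
T=wcam(o); im=grab_frame("wrist"); cv2.imwrite("pics/w2.png",im)
```

```text
[ 0.1534  0.6494 -0.5349  2.2157  1.9698  0.8561 -0.9429] 0.020033829059647387 [-1.2678  2.7988  5.5183]
[-0.7084  0.0023 -0.7058]
```

View pics/w2.png

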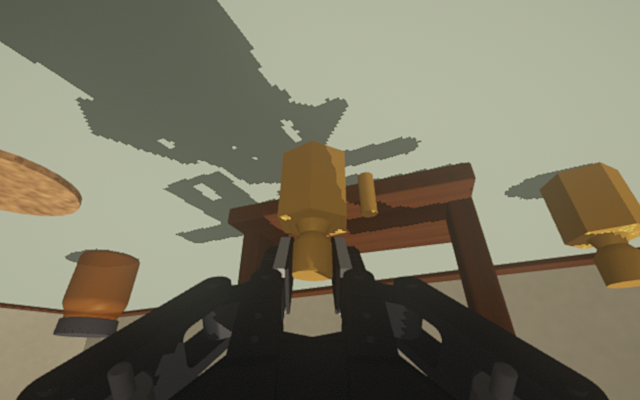

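The knob is held firmly at (313,257), 20 mm opening, with the pin beside it at (367,195).

Run:
```python
from kin2 import *
p0=[.5637,-.0001,.1469];T=np.eye(4);T[:3,:3]=R.from_rotvec([.587,2.296,-.244]).as_matrix();T[:3,3]=p0;T=T@calibration("wrist")["mount"]
print("coaster",ray("wrist",(122,156),.005,T),"wt base",ray("wrist",(316,141),0,T),"pinL top",ray("wrist",(347,176),.028,T))
o=telemetry.get_obs(); p=o["tcp_pos"];A0=R.from_rotvec(o["orientation"])
d=np.array([-np.cos(.5),np.sin(.5),0])
p1,A=plan(p+[0,0,.018],A0,3); p1,A=plan(p1+.09*d+[0,0,.02],A,5,p1,A)
c=np.array([.554,-.236]); ps=-.85; t=np.r_[c+.0095*np.array([np.cos(ps),np.sin(ps)]),.10]
p2,A=plan(t,tool(45,ps,1),14,p1,A)
```

```text
coaster [ 0.5486 -0.2266  0.005 ] wt base [ 0.6334 -0.0334  0.    ] pinL top [ 0.6693 -0.0156  0.028 ]
[0.0, 0.0, 0.0, -0.0043, 0.0, -0.0042]
[0.0, 0.0, 0.0, -0.0042, 0.0, -0.0043]
[0.0, 0.0, 0.0, -0.0043, 0.0, -0.0042]
end [ 0.6464 -0.0432  0.0736] step 0.0060108235708594875 maxturn 0.0
[0.0, 0.0, 0.0, 0.0099, -0.0001, -0.0156]
[0.0, 0.0, 0.0, 0.0099, -0.0001, -0.0156]
[0.0, 0.0, 0.0, 0.0098, -0.0, -0.0156]
[0.0, 0.0, 0.0, 0.0099, -0.0001, -0.0155]
[0.0, 0.0, 0.0, 0.0098, -0.0, -0.0156]
end [ 0.5674 -0.0001  0.0937] step 0.018422811946062954 maxturn 0.0
[0.168, 0.001, 0.165, -0.006, -0.0154, 0.0053]
[0.168, 0.001, 0.165, -0.0062, -0.0152, 0.0055]
[0.168, 0.001, 0.165, -0.0065, -0.015, 0.0058]
[0.168, 0.001, 0.165, -0.0067, -0.0148, 0.0061]
[0.168, 0.001, 0.165, -0.007, -0.0146, 0.0063]
[0.168, 0.001, 0.165, -0.0072, -0.0144, 0.0066]
[0.168, 0.001, 0.165, -0.0075, -0.0141, 0.0068]
[0.168, 0.001, 0.165, -0.0077, -0.0139, 0.0071]
[0.168, 0.001, 0.165, -0.008, -0.0136, 0.0073]
[0.168, 0.001, 0.165, -0.0082, -0.0133, 0.0076]
[0.168, 0.001, 0.165, -0.0084, -0.0131, 0.0078]
[0.168, 0.001, 0.165, -0.0087, -0.0127, 0.008]
[0.168, 0.001, 0.165, -0.0089, -0.0125, 0.0083]
[0.168, 0.001, 0.165, -0.0091, -0.0122, 0.0085]
end [ 0.5602 -0.2432  0.1   ] step 0.0174327278416202 maxturn 0.168
```

{"api": "apply_moves", "payload": {"moves": [[0,0,0,-0.0043,0,-0.0042,-1],[0,0,0,-0.0043,0,-0.0042,-1],[0,0,0,-0.0043,0,-0.0042,-1],[0,0,0,0.01,0,-0.0155,-1],[0,0,0,0.01,0,-0.0155,-1],[0,0,0,0.01,0,-0.0155,-1],[0,0,0,0.01,0,-0.0155,-1],[0,0,0,0.01,0,-0.0155,-1]]}}

```text
clock: 7.4
tcp_pos: [0.5656, -0.0006, 0.0922]
orientation: [0.594, 2.295, -0.244]
contact_force: [-0.6, -0.2, -4.7]
grip_width: 0.0202
gripper_force: 49.4
```

{"api": "apply_moves", "payload": {"moves": [[0.168,0,0.165,-0.006,-0.0155,0.0055,-1],[0.168,0,0.165,-0.0062,-0.0152,0.0055,-1],[0.168,0,0.165,-0.0065,-0.015,0.006,-1],[0.168,0,0.165,-0.0067,-0.0148,0.006,-1],[0.168,0,0.165,-0.007,-0.0146,0.0063,-1],[0.168,0,0.165,-0.0072,-0.0144,0.0066,-1],[0.168,0,0.165,-0.0075,-0.0141,0.0068,-1],[0.168,0,0.165,-0.0077,-0.0139,0.007,-1]]}}

```text
clock: 8.07
tcp_pos: [0.5625, -0.1416, 0.0956]
orientation: [0.823, 2.236, -0.342]
contact_force: [0.0, 0.6, -5.1]
grip_width: 0.0197
gripper_force: 49.3
```

Run:
```python
from kin2 import *
o=telemetry.get_obs(); print(o["joints"],o["tcp_pos"],o["grip_width"],o["contact_force"])
c=np.array([.552,-.234]); ps=-.85; t=np.r_[c+.0095*np.array([np.cos(ps),np.sin(ps)]),.08]
plan(t,tool(45,ps,1),8)
```

```text
[ 0.2587  0.4911 -0.5118  2.3491  1.8641  0.8286 -0.9835] [ 0.5625 -0.1416  0.0956] 0.019729178412683717 [ 0.0382  0.6215 -5.1104]
[0.121, 0.0, 0.122, -0.004, -0.0098, 0.0068]
[0.121, 0.0, 0.122, -0.0042, -0.0097, 0.0069]
[0.121, 0.0, 0.122, -0.0043, -0.0095, 0.0071]
[0.121, 0.0, 0.122, -0.0044, -0.0094, 0.0072]
[0.121, 0.0, 0.122, -0.0045, -0.0092, 0.0073]
[0.121, 0.0, 0.122, -0.0046, -0.0091, 0.0074]
[0.121, 0.0, 0.122, -0.0048, -0.0089, 0.0075]
[0.121, 0.0, 0.122, -0.0049, -0.0088, 0.0076]
end [ 0.5583 -0.2411  0.08  ] step 0.012617844506887854 maxturn 0.122
```

Weight lifted (force z about −4.7 N).

{"api": "apply_moves", "payload": {"moves": [[0.121,0,0.122,-0.004,-0.0098,0.007,-1],[0.121,0,0.122,-0.0042,-0.0097,0.007,-1],[0.121,0,0.122,-0.0043,-0.0095,0.007,-1],[0.121,0,0.122,-0.0044,-0.0094,0.0072,-1],[0.121,0,0.122,-0.0045,-0.0092,0.0073,-1],[0.121,0,0.122,-0.0046,-0.0091,0.0074,-1],[0.121,0,0.122,-0.0048,-0.0089,0.0075,-1],[0.121,0,0.122,-0.0049,-0.0088,0.0076,-1]]}}

```text
clock: 8.73
tcp_pos: [0.5589, -0.2401, 0.0796]
orientation: [0.985, 2.182, -0.408]
contact_force: [0.3, -0.7, -5.4]
grip_width: 0.0197
gripper_force: 49.3
```

Run:
```python
from kin2 import *
o=telemetry.get_obs(); T=wcam(o); print(o["tcp_pos"],o["joints"])
im=grab_frame("wrist"); t=grab_frame("top"); 
for n in("top","wrist"):
  for d in silhouettes("coaster",n)[:2]: print(n,d["p"],d["extent"])
out=np.hstack([cv2.resize(im,(480,300)),cv2.resize(t[200:280,365:450],(318,300),interpolation=cv2.INTER_CUBIC)]); cv2.imwrite("pics/w3.png",out)
```

```text
[ 0.5589 -0.2401  0.0796] [ 0.3755  0.5378 -0.4273  2.3024  1.927   0.7918 -1.0021]
top 0.45 [415.4, 236.0, 21.1, 27.4]
top 0.28 [317.6, 177.6, 104.8, 48.9]
wrist 0.86 [314.9, 124.0, 141.7, 95.2]
```

View pics/w3.png

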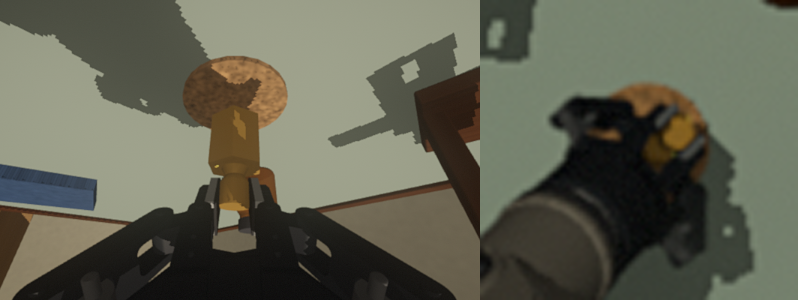

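The coaster centre is at wrist pixel (313,123) with the weight hanging just in front of it.

Run:
```python
from kin2 import *
o=telemetry.get_obs(); T=wcam(o); A=R.from_rotvec(o["orientation"])
c=ray("wrist",(313.5,123),.005,T); print(c)
# weight bottom centre now by image
b=A.inv().apply(c[:3]-[.5526,-.233,.005]); print("shift tool",b,"down",A.inv().apply([0,0,-1]))
print(proj("wrist",[.5526,-.233,.024],T))
```

```text
[ 0.5455 -0.2217  0.005 ]
shift tool [ 0.0093  0.0022 -0.0093] down [ 0.7069 -0.0005  0.7073]
[[310.0117 161.3023]]
```

{"api": "apply_moves", "payload": {"moves": [[0,0,0,0.003,0.0005,-0.003,-1],[0,0,0,0.003,0.0005,-0.003,-1],[0,0,0,0.004,0,0.004,-1],[0,0,0,0.004,0,0.004,-1],[0,0,0,0.003,0,0.003,-1],[0,0,0,0.0015,0,0.0015,-1],[0,0,0,0.001,0,0.001,-1],[0,0,0,0,0,0,-1]]}}

```text
clock: 9.6
tcp_pos: [0.5544, -0.232, 0.0607]
orientation: [0.983, 2.182, -0.407]
contact_force: [-0.1, 0.5, -3.8]
grip_width: 0.0195
gripper_force: 49.5
```

{"api": "apply_moves", "payload": {"moves": [[0,0,0,0.0007,0,0.0007,-1],[0,0,0,0.0003,0,0.0003,-1],[0,0,0,0,0,0,-1],[0,0,0,0,0,0,0.2],[0,0,0,0,0,0,0.5],[0,0,0,0,0,0,1],[0,0,0,0,0,0,1],[0,0,0,0,0,0,1]]}}

```text
clock: 10.27
tcp_pos: [0.5541, -0.2321, 0.0594]
orientation: [0.984, 2.182, -0.407]
contact_force: [-0.1, 0.4, -0.1]
grip_width: 0.0786
gripper_force: 0.0
```

{"api": "apply_moves", "payload": {"moves": [[0,0,0,0,0,-0.006,1],[0,0,0,0,0,-0.014,1],[0,0,0,0,0,-0.014,1],[0,0,0,0,0,-0.014,1],[0,0,0,0,0,-0.014,1],[0,0,0,-0.01,0,-0.014,1],[0,0,0,-0.01,0,-0.014,1],[0,0,0,-0.01,0,-0.014,1]]}}

```text
clock: 10.93
tcp_pos: [0.5188, -0.1922, 0.1549]
orientation: [0.983, 2.183, -0.407]
contact_force: [-0.3, -0.3, 0.4]
grip_width: 0.0855
gripper_force: 0.0
```

Run:
```python
from kin2 import *
o=telemetry.get_obs(); T=wcam(o); print(o["tcp_pos"],o["joints"])
im=grab_frame("wrist"); t=grab_frame("top"); s=grab_frame("scene")
for n in("coaster","weight"):
  for c in("wrist","scene"):
    for d in silhouettes(n,c)[:3]: print(n,c,d["p"],d["extent"])
for c in("top","scene"):
  for d in silhouettes("ramekin",c)[:1]:
    ys,xs=np.where(d["mask"]); print(c,d["p"],d["extent"],"mask centre",xs.mean(),ys.mean())
f=lambda a,w:cv2.resize(a,(w,300),interpolation=cv2.INTER_CUBIC)
cv2.imwrite("pics/w4.png",np.hstack([cv2.resize(im,(480,300)),f(s[255:335,195:280],318)]))
```

```text
[ 0.5188 -0.1922  0.1549] [ 0.3198  0.3129 -0.4897  2.3713  1.6417  0.7627 -0.831 ]
coaster wrist 0.86 [311.6, 115.1, 87.5, 65.7]
coaster scene 0.74 [239.2, 302.2, 41.2, 39.3]
weight wrist 0.59 [314.5, 140.4, 41.4, 83.4]
weight scene 0.72 [236.8, 290.4, 17.7, 25.0]
weight scene 0.67 [377.8, 218.2, 18.9, 24.0]
top 0.57 [214.8, 231.6, 30.4, 24.7] mask centre 212.63320463320463 228.94015444015443
scene 0.7 [351.2, 143.6, 24.3, 26.0] mask centre 348.32702702702704 143.24054054054054
```

View pics/w4.png

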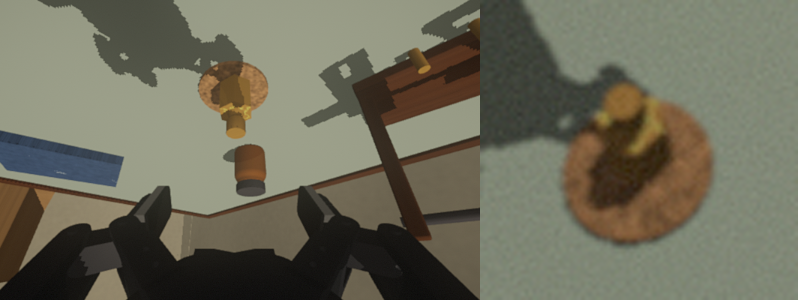

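Run:
```python
from kin2 import *
T=wcam()
print("scene knob",ray("scene",(233.8,281.7),.072),"coaster",ray("scene",(237.8,300.3),.005))
print("wrist knobtop",ray("wrist",(235*4/3,132*4/3),.075,T),"coaster",ray("wrist",(233*4/3,87*4/3),.005,T))
print("rim",ray("top",(180+90/2.667,130+260/2.667),.048))
# ramekin fit: project model outline centres
from itertools import product
th=np.linspace(0,2*np.pi,60)
def ext(n,c):
    P=np.r_[[[c[0]+.032*np.cos(a),c[1]+.032*np.sin(a),z] for a in th for z in(0,.048)]]; q=proj(n,P); return (q.min(0)+q.max(0))/2
f=lambda n,m:least_squares(lambda c:ext(n,c)-m,[.57,.3]).x
print("ram top view", f("top",[180+90/2.667,130+265/2.667]), "scene", f("scene",[190+320/2,100+91/2]))
```

```text
scene knob [ 0.5517 -0.2227  0.072 ] coaster [ 0.5589 -0.2344  0.005 ]
wrist knobtop [ 0.5466 -0.2218  0.075 ] coaster [ 0.5471 -0.2259  0.005 ]
rim [0.563 0.292 0.048]
ram top view [0.5601 0.2962] scene [0.5688 0.2984]
```

Run:
```python
from kin2 import *
p1,A=plan([.553,.03,.20],tool(45,-.42,1),9)
ps=.05; B=tool(45,ps,1); z=B.as_matrix()[:,2]; G=np.array([.5635,.297,.034])
plan(G-.105*z,B,11,p1,A)
```

```text
[-0.32, -0.001, -0.32, 0.0077, 0.0192, -0.015]
[-0.32, -0.001, -0.32, 0.007, 0.02, -0.0144]
[-0.32, -0.001, -0.32, 0.0063, 0.0207, -0.0137]
[-0.32, -0.001, -0.32, 0.0056, 0.0213, -0.013]
[-0.32, -0.001, -0.32, 0.0049, 0.0219, -0.0122]
[-0.32, -0.001, -0.32, 0.0042, 0.0225, -0.0115]
[-0.32, -0.001, -0.32, 0.0034, 0.0229, -0.0108]
[-0.32, -0.001, -0.32, 0.0026, 0.0234, -0.01]
[-0.32, -0.001, -0.32, 0.0018, 0.0238, -0.0092]
end [0.553 0.03  0.2  ] step 0.025579679435051565 maxturn 0.32
[-0.289, -0.0, -0.288, 0.0165, 0.0195, -0.0047]
[-0.289, -0.0, -0.288, 0.0159, 0.0201, -0.0041]
[-0.289, -0.0, -0.288, 0.0153, 0.0207, -0.0035]
[-0.289, -0.0, -0.288, 0.0147, 0.0213, -0.0029]
[-0.289, -0.0, -0.288, 0.0141, 0.0218, -0.0022]
[-0.289, -0.0, -0.288, 0.0134, 0.0222, -0.0016]
[-0.289, -0.0, -0.288, 0.0127, 0.0227, -0.0009]
[-0.289, -0.0, -0.288, 0.012, 0.0231, -0.0002]
[-0.289, -0.0, -0.288, 0.0113, 0.0234, 0.0005]
[-0.289, -0.0, -0.288, 0.0106, 0.0237, 0.0012]
[-0.289, -0.0, -0.288, 0.0099, 0.0239, 0.0019]
end [0.4893 0.2933 0.1083] step 0.02593896682599367 maxturn 0.289
```

{"api": "apply_moves", "payload": {"moves": [[-0.32,0,-0.32,0.0077,0.0192,-0.015,1],[-0.32,0,-0.32,0.007,0.02,-0.0145,1],[-0.32,0,-0.32,0.0063,0.0207,-0.0137,1],[-0.32,0,-0.32,0.0056,0.0213,-0.013,1],[-0.32,0,-0.32,0.005,0.022,-0.0122,1],[-0.32,0,-0.32,0.0042,0.0225,-0.0115,1],[-0.32,0,-0.32,0.0034,0.023,-0.011,1],[-0.32,0,-0.32,0.0026,0.0234,-0.01,1]]}}

```text
clock: 12.05
tcp_pos: [0.5496, 0.0087, 0.1968]
orientation: [0.542, 2.304, -0.224]
contact_force: [1.4, 0.1, 0.9]
grip_width: 0.0857
gripper_force: 0.0
```

{"api": "apply_moves", "payload": {"moves": [[-0.32,0,-0.32,0.0018,0.0238,-0.009,1],[-0.29,0,-0.29,0.0165,0.0195,-0.0047,1],[-0.29,0,-0.29,0.016,0.02,-0.004,1],[-0.29,0,-0.29,0.0153,0.0207,-0.0035,1],[-0.29,0,-0.29,0.0147,0.0213,-0.003,1],[-0.29,0,-0.29,0.014,0.0218,-0.0022,1],[-0.29,0,-0.29,0.0134,0.0222,-0.0016,1],[-0.29,0,-0.29,0.0127,0.0227,-0.001,1]]}}

```text
clock: 12.72
tcp_pos: [0.5119, 0.2006, 0.1428]
orientation: [0.135, 2.352, -0.055]
contact_force: [0.4, 0.1, -0.1]
grip_width: 0.0852
gripper_force: 0.0
```

Run:
```python
from kin2 import *
o=telemetry.get_obs();T=wcam(o); print(o["tcp_pos"],o["joints"])
im=grab_frame("wrist"); cv2.imwrite("pics/w5.png",im)
for d in silhouettes("ramekin","wrist")[:2]: print(d["p"],d["extent"])
th=np.linspace(0,2*np.pi,60)
P=np.array([[.5635+.032*np.cos(a),.297+.032*np.sin(a),z] for a in th for z in(0,.048)]); q=proj("wrist",P,T); print(q.min(0),q.max(0))
ps=.05; B=tool(45,ps,1); z=B.as_matrix()[:,2]; G=np.array([.5635,.297,.034])
plan(G-.105*z,B,6)
```

```text
[0.5119 0.2006 0.1428] [-0.1328  0.4108 -0.8137  2.3704  1.6962  0.9063 -0.8357]
0.95 [434.6, 136.7, 90.1, 89.4]
[387.2962  87.7171] [477.2929 180.2186]
[-0.179, -0.003, -0.183, 0.0077, 0.0146, 0.0003]
[-0.179, -0.003, -0.183, 0.0074, 0.0147, 0.0006]
[-0.179, -0.003, -0.183, 0.0072, 0.0148, 0.0008]
[-0.179, -0.003, -0.183, 0.0069, 0.015, 0.0011]
[-0.179, -0.003, -0.183, 0.0066, 0.015, 0.0014]
[-0.179, -0.003, -0.183, 0.0062, 0.0152, 0.0016]
end [0.4893 0.2933 0.1083] step 0.016493635136015348 maxturn 0.183
```

View pics/w5.png

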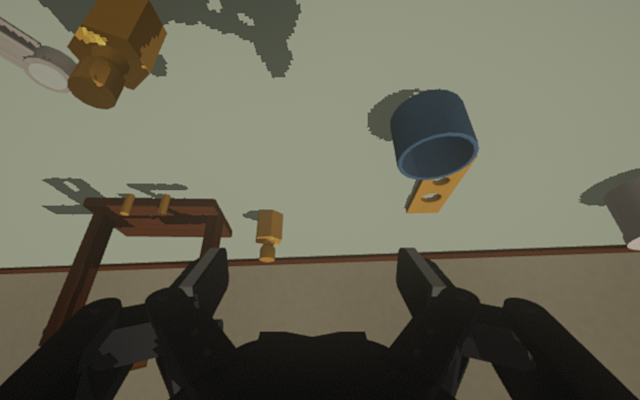

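The ramekin is upright at (434,137), rim towards the bottom of the picture, with the gauge behind it at (438,195). It agrees with the estimate to about 2 px.

{"api": "apply_moves", "payload": {"moves": [[-0.18,0,-0.18,0.0077,0.0148,0.0003,1],[-0.18,0,-0.18,0.0074,0.015,0.0006,1],[-0.18,0,-0.18,0.0072,0.015,0.0008,1],[-0.18,0,-0.18,0.007,0.0152,0.001,1],[-0.18,0,-0.18,0.0066,0.0152,0.0014,1],[-0.18,0,-0.18,0.0062,0.0154,0.0016,1],[0,0,0,0,0,0,1],[0,0,0,0,0,0,1]]}}

```text
clock: 13.48
tcp_pos: [0.4913, 0.2905, 0.1082]
orientation: [-0.049, 2.356, 0.02]
contact_force: [0.7, 0.1, -0.1]
grip_width: 0.0853
gripper_force: 0.0
```

Run:
```python
from kin2 import *
o=telemetry.get_obs();T=wcam(o); print(o["tcp_pos"],o["joints"])
grab_frame("wrist")
for d in silhouettes("ramekin","wrist")[:1]: print(d["p"],d["extent"])
th=np.linspace(0,2*np.pi,60)
def ext(c):
    P=np.array([[c[0]+.032*np.cos(a),c[1]+.032*np.sin(a),z] for a in th for z in(0,.048)]); q=proj("wrist",P,T); return (q.min(0)+q.max(0))/2
c=least_squares(lambda c:ext(c)-d["extent"][:2],[.56,.3]).x; print("ram",c)
ps=.05; B=tool(45,ps,1); z=B.as_matrix()[:,2]; G=np.r_[c,.034]
plan(G+.019*z,B,8)
```

```text
[0.4913 0.2905 0.1082] [-0.2692  0.5461 -0.8375  2.3379  1.7923  0.9923 -0.8813]
0.61 [318.2, 188.6, 73.8, 78.4]
ram [0.5649 0.2987]
[-0.009, 0.001, -0.008, 0.0001, 0.0009, 0.0155]
[-0.009, 0.001, -0.008, 0.0001, 0.0008, 0.0155]
[-0.009, 0.001, -0.008, 0.0001, 0.0008, 0.0155]
[-0.009, 0.001, -0.008, 0.0001, 0.0008, 0.0154]
[-0.009, 0.001, -0.008, 0.0001, 0.0008, 0.0155]
[-0.009, 0.001, -0.008, 0.0002, 0.0008, 0.0155]
[-0.009, 0.001, -0.008, 0.0001, 0.0008, 0.0154]
[-0.009, 0.001, -0.008, 0.0002, 0.0007, 0.0155]
end [0.5783 0.2993 0.0205] step 0.015517087355557421 maxturn 0.009
```

{"api": "apply_moves", "payload": {"moves": [[0,0,0,0.0001,0.0009,0.0155,1],[0,0,0,0.0001,0.0009,0.0155,1],[0,0,0,0.0001,0.0008,0.0155,1],[0,0,0,0.0001,0.0008,0.0155,1],[0,0,0,0.0001,0.0008,0.0155,1],[0,0,0,0.0001,0.0008,0.0155,1],[0,0,0,0.0001,0.0008,0.0155,1],[0,0,0,0,0.0008,0.0155,1]]}}

```text
clock: 14.25
tcp_pos: [0.5798, 0.2986, 0.0206]
orientation: [-0.046, 2.354, 0.018]
contact_force: [0.6, 0.2, -0.5]
grip_width: 0.0855
gripper_force: 0.0
```

{"api": "apply_moves", "payload": {"moves": [[0,0,0,0,0,0,1],[0,0,0,0,0,0,-1],[0,0,0,0,0,0,-1],[0,0,0,0,0,0,-1],[0,0,0,0,0,0,-1],[0,0,0,0,0,0,-1],[0,0,0,0,0,0,-1],[0,0,0,0,0,0,-1]], "grip_force": 30}}

```text
clock: 14.92
tcp_pos: [0.5786, 0.3001, 0.0215]
orientation: [-0.048, 2.354, 0.02]
contact_force: [-2.6, -1.6, 6.2]
grip_width: 0.064
gripper_force: 33.7
```

Run:
```python
from kin2 import *
o=telemetry.get_obs();T=wcam(o); p0=o["tcp_pos"];A0=R.from_rotvec(o["orientation"]); print(p0,o["contact_force"],o["grip_width"])
im=grab_frame("wrist"); cv2.imwrite("pics/w6.png",im)
for d in silhouettes("ramekin","wrist")[:1]: print(d["p"],d["extent"])
th=np.linspace(0,2*np.pi,60)
def ext(c):
    P=np.array([[c[0]+.032*np.cos(a),c[1]+.032*np.sin(a),z] for a in th for z in(0,.048)]); q=proj("wrist",P,T); return (q.min(0)+q.max(0))/2
c=least_squares(lambda c:ext(c)-d["extent"][:2],[.56,.3]).x; print("ram",c)
# stand pose: refine with pins seen in w5
T5=np.eye(4);T5[:3,:3]=R.from_rotvec([.135,2.352,-.055]).as_matrix();T5[:3,3]=[.5119,.2006,.1428];T5=T5@calibration("wrist")["mount"]
p=[.6357,-.0372,-.1615]; print(proj("wrist",S(p,[[28.3,23.8,14],[28.3,-23.8,14],[34,88,14],[34,-88,14]]),T5))
```

```text
[0.5786 0.3001 0.0215] [-2.6134 -1.6066  6.1892] 0.06399572017456229
0.57 [313.5, 242.0, 142.6, 134.2]
ram [0.5667 0.3001]
[[160.8726 203.7012]
 [123.8633 202.9121]
 [211.3081 206.7657]
 [ 76.2938 203.9255]]
```

Run:
```python
from kin2 import *
o=telemetry.get_obs(); p0=o["tcp_pos"];A0=R.from_rotvec(o["orientation"]); print(o["joints"])
p,A=plan(p0+[0,0,.06],A0,4)
B=tool(45,-.4,1); t=np.array([.6404,-.0379,.0820])-.065*np.array([np.cos(.4),-np.sin(.4),0]); print(t)
p,A=plan(t,B,20,p,A)
```

```text
[-0.2501  0.7916 -0.7088  2.1944  2.0371  1.0079 -0.9079]
[0.0, 0.0, 0.0, -0.0106, 0.0, -0.0106]
[0.0, 0.0, 0.0, -0.0106, 0.0, -0.0106]
[0.0, 0.0, 0.0, -0.0107, 0.0, -0.0106]
[0.0, 0.0, 0.0, -0.0106, 0.0, -0.0105]
end [0.5787 0.3001 0.0815] step 0.014920120642943877 maxturn 0.0
[ 0.5805 -0.0126  0.082 ]
[0.149, 0.001, 0.149, 0.0004, -0.0156, -0.0004]
[0.149, 0.001, 0.149, 0.0001, -0.0156, -0.0002]
[0.149, 0.001, 0.149, -0.0001, -0.0156, 0.0001]
[0.149, 0.001, 0.149, -0.0004, -0.0156, 0.0003]
[0.149, 0.001, 0.149, -0.0006, -0.0156, 0.0006]
[0.149, 0.001, 0.149, -0.0009, -0.0156, 0.0008]
[0.149, 0.001, 0.149, -0.0011, -0.0156, 0.0011]
[0.149, 0.001, 0.149, -0.0013, -0.0155, 0.0013]
[0.149, 0.001, 0.149, -0.0016, -0.0155, 0.0015]
[0.149, 0.001, 0.149, -0.0018, -0.0154, 0.0018]
[0.149, 0.001, 0.149, -0.0021, -0.0154, 0.002]
[0.149, 0.001, 0.149, -0.0023, -0.0153, 0.0023]
[0.149, 0.001, 0.149, -0.0025, -0.0152, 0.0025]
[0.149, 0.001, 0.149, -0.0028, -0.0152, 0.0027]
[0.149, 0.001, 0.149, -0.003, -0.0151, 0.003]
[0.149, 0.001, 0.149, -0.0032, -0.015, 0.0032]
[0.149, 0.001, 0.149, -0.0035, -0.0148, 0.0034]
[0.149, 0.001, 0.149, -0.0037, -0.0147, 0.0037]
[0.149, 0.001, 0.149, -0.004, -0.0146, 0.0039]
[0.149, 0.001, 0.149, -0.0041, -0.0146, 0.0041]
end [ 0.5805 -0.0126  0.082 ] step 0.015709232953903255 maxturn 0.149
```

{"api": "apply_moves", "payload": {"moves": [[0,0,0,-0.0106,0,-0.0106,-1],[0,0,0,-0.0106,0,-0.0106,-1],[0,0,0,-0.0106,0,-0.0106,-1],[0,0,0,-0.0106,0,-0.0106,-1],[0.149,0,0.149,0.0004,-0.0156,-0.0004,-1],[0.149,0,0.149,0,-0.0156,0,-1],[0.149,0,0.149,0,-0.0156,0,-1],[0.149,0,0.149,-0.0004,-0.0156,0.0004,-1]]}}

```text
clock: 15.68
tcp_pos: [0.5785, 0.2343, 0.0792]
orientation: [0.06, 2.357, -0.027]
contact_force: [-0.5, 0.4, -0.9]
grip_width: 0.0641
gripper_force: 33.9
```

{"api": "apply_moves", "payload": {"moves": [[0.149,0,0.149,-0.0006,-0.0156,0.0006,-1],[0.149,0,0.149,-0.0008,-0.0156,0.0008,-1],[0.149,0,0.149,-0.001,-0.0156,0.001,-1],[0.149,0,0.149,-0.0013,-0.0155,0.0013,-1],[0.149,0,0.149,-0.0016,-0.0155,0.0016,-1],[0.149,0,0.149,-0.0018,-0.0154,0.0018,-1],[0.149,0,0.149,-0.002,-0.0154,0.002,-1],[0.149,0,0.149,-0.0023,-0.0153,0.0023,-1]]}}

```text
clock: 16.35
tcp_pos: [0.5797, 0.1108, 0.0808]
orientation: [0.267, 2.343, -0.11]
contact_force: [-0.2, 0.8, -1.4]
grip_width: 0.0642
gripper_force: 34.0
```

Run:
```python
from kin2 import *
o=telemetry.get_obs(); print(o["joints"],o["contact_force"],o["grip_width"])
plan([.5805,-.0126,.082],tool(45,-.4,1),8)
```

```text
[-0.011   0.5754 -0.6774  2.3366  1.9473  0.9065 -0.9453] [-0.2199  0.8462 -1.3636] 0.06417605169876138
[0.147, 0.001, 0.146, -0.0026, -0.015, 0.0024]
[0.147, 0.001, 0.146, -0.0029, -0.0149, 0.0026]
[0.147, 0.001, 0.146, -0.0031, -0.0148, 0.0029]
[0.147, 0.001, 0.146, -0.0033, -0.0148, 0.0031]
[0.147, 0.001, 0.146, -0.0035, -0.0146, 0.0033]
[0.147, 0.001, 0.146, -0.0038, -0.0146, 0.0036]
[0.147, 0.001, 0.146, -0.004, -0.0144, 0.0038]
[0.147, 0.001, 0.146, -0.0042, -0.0143, 0.0039]
end [ 0.5805 -0.0126  0.082 ] step 0.015405843047363556 maxturn 0.147
```

{"api": "apply_moves", "payload": {"moves": [[0.147,0,0.147,-0.0026,-0.015,0.0024,-1],[0.147,0,0.147,-0.0029,-0.015,0.0026,-1],[0.147,0,0.147,-0.003,-0.0148,0.003,-1],[0.147,0,0.147,-0.0033,-0.0148,0.003,-1],[0.147,0,0.147,-0.0035,-0.0146,0.0033,-1],[0.147,0,0.147,-0.0038,-0.0146,0.0036,-1],[0.147,0,0.147,-0.004,-0.0144,0.0038,-1],[0.147,0,0.147,-0.0042,-0.0143,0.004,-1]]}}

```text
clock: 17.02
tcp_pos: [0.5807, -0.0127, 0.0818]
orientation: [0.471, 2.317, -0.195]
contact_force: [-0.1, 0.3, -1.8]
grip_width: 0.0637
gripper_force: 33.9
```

Run:
```python
from kin2 import *
o=telemetry.get_obs(); T=wcam(o); print(o["joints"],o["contact_force"],o["grip_width"])
im=grab_frame("wrist"); cv2.imwrite("pics/w7.png",im)
p=[.638,-.0343,-.1615]
print(proj("wrist",S(p,[[28.3,23.8,28],[28.3,-23.8,28],[34,88,14],[34,-88,14],[28.3,23.8,0],[28.3,-23.8,0]]),T))
p,A=plan([.5805,-.0126,.040],tool(45,-.4,1),4)
t=np.array([.6404,-.0379,.04])
p,A=plan(t,A,5,p,A); plan(t-[0,0,.0185],A,3,p,A)
```

```text
[ 0.15    0.5398 -0.606   2.3707  1.9979  0.8533 -0.9881] [-0.135   0.3    -1.7905] 0.06366447260435487
[[347.9812 225.4328]
 [296.8857 230.4759]
 [419.8971 206.4887]
 [238.2066 225.9169]
 [346.1386 198.2672]
 [297.6116 204.0288]]
[-0.013, 0.003, -0.007, 0.0076, 0.0009, 0.0071]
[-0.013, 0.003, -0.007, 0.0077, 0.0008, 0.0072]
[-0.013, 0.003, -0.007, 0.0076, 0.0009, 0.0071]
[-0.013, 0.003, -0.007, 0.0077, 0.0008, 0.0072]
end [ 0.5805 -0.0126  0.04  ] step 0.010572133181151286 maxturn 0.013
[0.0, 0.0, 0.0, -0.0092, 0.0, 0.0092]
[0.0, 0.0, 0.0, -0.0092, 0.0, 0.0092]
[0.0, 0.0, 0.0, -0.0092, 0.0, 0.0092]
[0.0, 0.0, 0.0, -0.0092, 0.0, 0.0092]
[0.0, 0.0, 0.0, -0.0092, 0.0, 0.0092]
end [ 0.6404 -0.0379  0.04  ] step 0.013010764773832475 maxturn 0.0
[0.0, 0.0, 0.0, 0.0044, 0.0, 0.0044]
[0.0, 0.0, 0.0, 0.0043, 0.0, 0.0043]
[0.0, 0.0, 0.0, 0.0044, 0.0, 0.0044]
end [ 0.6404 -0.0379  0.0214] step 0.006222539674441618 maxturn 0.0
```

View pics/w7.png

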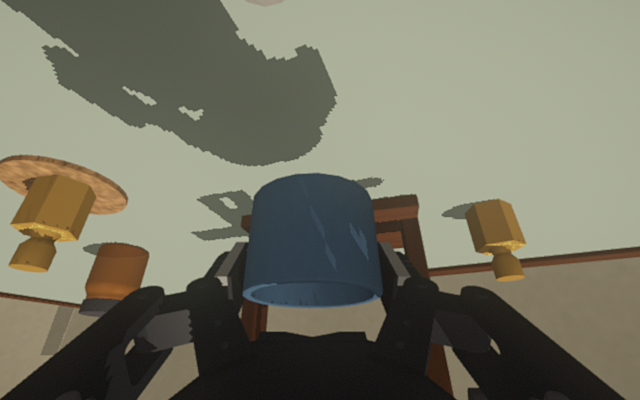

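The ramekin is held upright at (314,240). The weight stands on the coaster at the left (60,210), and the stand corner at (417,200) matches the prediction.

{"api": "apply_moves", "payload": {"moves": [[0,0,0,0.0077,0.0008,0.0072,-1],[0,0,0,0.0077,0.0008,0.0072,-1],[0,0,0,0.0077,0.0008,0.0072,-1],[0,0,0,0.0077,0.0008,0.0072,-1],[0,0,0,-0.0092,0,0.0092,-1],[0,0,0,-0.0092,0,0.0092,-1],[0,0,0,-0.0092,0,0.0092,-1],[0,0,0,-0.0092,0,0.0092,-1]]}}

```text
clock: 17.73
tcp_pos: [0.6308, -0.0291, 0.0408]
orientation: [0.469, 2.315, -0.194]
contact_force: [0.8, 0.1, -0.6]
grip_width: 0.064
gripper_force: 33.9
```

{"api": "apply_moves", "payload": {"moves": [[0,0,0,-0.0092,0,0.0092,-1],[0,0,0,0.0044,0,0.0044,-1],[0,0,0,0.0044,0,0.0044,-1],[0,0,0,0.003,0,0.003,-1],[0,0,0,0.001,0,0.001,-1],[0,0,0,0,0,0,-1],[0,0,0,0,0,0,-1],[0,0,0,0,0,0,-1]]}}

```text
clock: 18.4
tcp_pos: [0.6401, -0.0329, 0.0215]
orientation: [0.467, 2.317, -0.194]
contact_force: [-3.8, -0.4, 4.7]
grip_width: 0.0642
gripper_force: 34.5
```

{"api": "apply_moves", "payload": {"moves": [[0,0,0,-0.0005,-0.0015,-0.0005,-1],[0,0,0,0,-0.0015,0,-1],[0,0,0,0,-0.0015,0,-1],[0,0,0,0,0,0,-1],[0,0,0,0.0004,0,0.0004,-1],[0,0,0,0,0,0,-1],[0,0,0,0,0,0,-1],[0,0,0,0,0,0,-1]]}}

```text
clock: 19.07
tcp_pos: [0.6389, -0.037, 0.0216]
orientation: [0.468, 2.318, -0.193]
contact_force: [-0.4, -0.8, -1.4]
grip_width: 0.0643
gripper_force: 33.9
```

{"api": "apply_moves", "payload": {"moves": [[0,0,0,0.0005,0,0.0005,-1],[0,0,0,0.0003,0,0.0003,-1],[0,0,0,0,0,0,0.6],[0,0,0,0,0,0,1],[0,0,0,0,0,0,1],[0,0,0,0,0,0,1],[0,0,0,0,0,0,1],[0,0,0,0,0,0,1]]}}

```text
clock: 19.73
tcp_pos: [0.6389, -0.0371, 0.0206]
orientation: [0.468, 2.317, -0.194]
contact_force: [-0.2, -0.1, -1.3]
grip_width: 0.0853
gripper_force: 0.0
```

{"api": "apply_moves", "payload": {"moves": [[0,0,0,0,0,-0.008,1],[0,0,0,0,0,-0.014,1],[0,0,0,0,0,-0.014,1],[0,0,0,0,0,-0.014,1],[0,0,0,0,0,-0.014,1],[0,0,0,0,0,-0.014,1],[0,0,0,0,0,-0.012,-1],[0,0,0,0,0,0,-1]]}}

```text
clock: 20.4
tcp_pos: [0.5792, -0.0113, 0.0858]
orientation: [0.465, 2.316, -0.192]
contact_force: [-0.2, 0.4, 0.0]
grip_width: 0.0636
gripper_force: 0.0
```

Run:
```python
from kin2 import *
o=telemetry.get_obs(); T=wcam(o); print(o["tcp_pos"],o["joints"])
im=grab_frame("wrist"); cv2.imwrite("pics/w8.png",im)
for d in silhouettes("ramekin","wrist")[:1]: print(d["p"],d["extent"])
th=np.linspace(0,2*np.pi,60)
def ext(c):
    P=np.array([[c[0]+.032*np.cos(a),c[1]+.032*np.sin(a),z] for a in th for z in(0,.048)]); q=proj("wrist",P,T); return (q.min(0)+q.max(0))/2
c=least_squares(lambda c:ext(c)-d["extent"][:2],[.63,-.03]).x
s=np.array([.638,-.0343]); e=c-s; a=-.1615; print("ram",c,"stand",np.cos(a)*e[0]+np.sin(a)*e[1],-np.sin(a)*e[0]+np.cos(a)*e[1])
```

```text
[ 0.5792 -0.0113  0.0858] [ 0.1496  0.5284 -0.6086  2.3743  1.9923  0.8478 -0.9829]
0.93 [310.7, 197.5, 85.6, 89.8]
ram [ 0.627  -0.0323] stand -0.01114919899332341 0.0002539833556722106
```

View pics/w8.png

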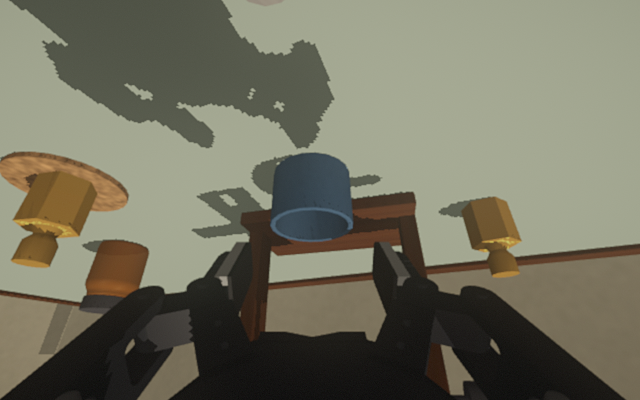

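The ramekin stands upright about 11 mm short of home and centred sideways. Now I push it home with shut fingers.

Run:
```python
from kin2 import *
B=tool(45,-.38,1); p,A=plan(np.array([.5735,-.0238,.020]),B,7)
print("stand x in tool",A.inv().apply([np.cos(.1615),-np.sin(.1615),0]), "stand y", A.inv().apply([np.sin(.1615),np.cos(.1615),0]))
```

```text
[-0.017, 0.002, -0.018, 0.0067, -0.0019, 0.0063]
[-0.017, 0.002, -0.018, 0.0067, -0.0019, 0.0064]
[-0.017, 0.002, -0.018, 0.0068, -0.0019, 0.0063]
[-0.017, 0.002, -0.018, 0.0067, -0.0019, 0.0064]
[-0.017, 0.002, -0.018, 0.0068, -0.0019, 0.0063]
[-0.017, 0.002, -0.018, 0.0067, -0.0019, 0.0064]
[-0.017, 0.002, -0.018, 0.0068, -0.0019, 0.0063]
end [ 0.5735 -0.0238  0.02  ] step 0.00946255779374689 maxturn 0.018
stand x in tool [-0.6903  0.2165  0.6904] stand y [ 0.153   0.9763 -0.1531]
```

{"api": "apply_moves", "payload": {"moves": [[0,0,0,0.0067,-0.0019,0.0063,-1],[0,0,0,0.0067,-0.0019,0.0063,-1],[0,0,0,0.0067,-0.0019,0.0063,-1],[0,0,0,0.0067,-0.0019,0.0063,-1],[0,0,0,0.0067,-0.0019,0.0063,-1],[0,0,0,0.0067,-0.0019,0.0063,-1],[0,0,0,0.0067,-0.0019,0.0063,-1],[0,0,0,0,0,0,-1]]}}

```text
clock: 21.17
tcp_pos: [0.5724, -0.0248, 0.0174]
orientation: [0.47, 2.32, -0.195]
contact_force: [0.0, 0.5, 0.1]
grip_width: -0.0001
gripper_force: 0.0
```

{"api": "apply_moves", "payload": {"moves": [[0,0,0,-0.0021,0.0006,0.0021,-1],[0,0,0,-0.0021,0.0006,0.0021,-1],[0,0,0,-0.0021,0.0006,0.0021,-1],[0,0,0,-0.0021,0.0006,0.0021,-1],[0,0,0,-0.0021,0.0006,0.0021,-1],[0,0,0,-0.0021,0.0006,0.0021,-1],[0,0,0,0,0,0,-1],[0,0,0,0,0,0,-1]]}}

```text
clock: 21.83
tcp_pos: [0.5913, -0.0275, 0.0201]
orientation: [0.468, 2.317, -0.194]
contact_force: [0.5, 0.2, 0.0]
grip_width: 0.0001
gripper_force: 0.0
```

```bash
cat > chk.py <<'E'
from h import *
o=telemetry.get_obs(); T=wcam(o); print(o["tcp_pos"],o["contact_force"],o["grip_width"],o["joints"])
e=o["tcp_pos"][:2]-[.638,-.0343]; a=-.1615; print("tcp stand",np.cos(a)*e[0]+np.sin(a)*e[1],-np.sin(a)*e[0]+np.cos(a)*e[1])
E
python3 chk.py
```

```text
[ 0.5913 -0.0275  0.0201] [0.4537 0.2371 0.0454] 9.890187483001089e-05 [ 0.1699  0.7092 -0.5741  2.3543  2.173   0.9462 -1.0938]
tcp stand -0.04715259180269635 -0.0008240293385811037
```

{"api": "apply_moves", "payload": {"moves": [[0,0,0,-0.0011,0.0003,0.0011,-1],[0,0,0,-0.0011,0.0003,0.0011,-1],[0,0,0,-0.0011,0.0003,0.0011,-1],[0,0,0,-0.0007,0.0002,0.0007,-1],[0,0,0,0,0,0,-1],[0,0,0,0,0,0,-1],[0,0,0,0,0,0,-1],[0,0,0,0,0,0,-1]]}}

```text
clock: 22.5
tcp_pos: [0.5967, -0.0286, 0.0199]
orientation: [0.468, 2.317, -0.194]
contact_force: [-0.2, 0.4, -0.5]
grip_width: -0.0
gripper_force: 0.0
```

{"api": "apply_moves", "payload": {"moves": [[0,0,0,-0.0011,0.0003,0.0011,-1],[0,0,0,-0.0011,0.0003,0.0011,-1],[0,0,0,0,0,0,-1],[0,0,0,0,0,0,-1],[0,0,0,0,0,0,-1],[0,0,0,0,0,0,-1],[0,0,0,0,0,0,-1],[0,0,0,0,0,0,-1]]}}

```text
clock: 23.17
tcp_pos: [0.5984, -0.0296, 0.0192]
orientation: [0.468, 2.32, -0.195]
contact_force: [-5.4, 1.0, 1.9]
grip_width: -0.0005
gripper_force: 2.5
```

{"api": "apply_moves", "payload": {"moves": [[0,0,0,-0.0007,0.0002,0.0007,-1],[0,0,0,0,0,0,-1],[0,0,0,0,0,0,-1],[0,0,0,0,0,0,-1],[0,0,0,0.002,-0.0006,-0.002,-1],[0,0,0,0.004,-0.001,-0.004,-1],[0,0,0,0.004,-0.001,-0.006,-1],[0,0,0,0,0,-0.01,-1]]}}

```text
clock: 23.83
tcp_pos: [0.5779, -0.0231, 0.0277]
orientation: [0.468, 2.319, -0.194]
contact_force: [-0.6, 0.5, -0.2]
grip_width: -0.0
gripper_force: 0.0
```

{"api": "apply_moves", "payload": {"moves": [[0,0,0,0,0,-0.016,-1],[0,0,0,0,0,-0.016,-1],[0,0,0,-0.004,0,-0.012,-1],[0,0,0,-0.006,0,-0.008,-1],[0,0,0,-0.006,0,-0.008,-1],[0,0,0,-0.006,0,-0.008,-1],[0,0,0,0,0,0,-1],[0,0,0,0,0,0,-1]]}}

```text
clock: 24.5
tcp_pos: [0.549, -0.0103, 0.0929]
orientation: [0.467, 2.316, -0.193]
contact_force: [-0.6, 0.1, 0.0]
grip_width: 0.0002
gripper_force: 0.0
```

```bash
cat >> chk.py <<'E'
im=grab_frame("wrist"); cv2.imwrite("pics/w9.png",im)
for d in silhouettes("ramekin","wrist")[:1]: print(d["p"],d["extent"])
th=np.linspace(0,2*np.pi,60)
def ext(c):
    P=np.array([[c[0]+.032*np.cos(a),c[1]+.032*np.sin(a),z] for a in th for z in(0,.048)]); q=proj("wrist",P,T); return np.r_[(q.min(0)+q.max(0))/2,q.max(0)-q.min(0)]
c=least_squares(lambda c:(ext(c)-d["extent"])[:2],[.63,-.03]).x; print(ext(c))
s=np.array([.638,-.0343]); e=c-s; a=-.1615; print("ram",c,"stand",np.cos(a)*e[0]+np.sin(a)*e[1],-np.sin(a)*e[0]+np.cos(a)*e[1])
E
python3 chk.py
```

```text
[ 0.549  -0.0103  0.0929] [-0.5523  0.0519  0.0428] 0.00024990890074237714 [ 0.2017  0.507  -0.7025  2.4313  1.9664  0.8935 -0.9931]
tcp stand -0.09174375252335834 0.009359652714579074
0.56 [327.1, 213.6, 72.0, 72.6]
[327.1    213.6     70.3732  74.9098]
ram [ 0.6416 -0.0343] stand 0.003515165828888808 0.0006213001091730409
```

The force shows it met the pins. To be sure it touches both, I nudge it gently towards each pin in turn (±25°).

Run:
```python
from kin2 import *
B=tool(45,-.38,1); c=np.array([.6416,-.0343])
for az in(-.60,.275):
    d=np.array([np.cos(az),np.sin(az),0]); st=np.r_[c,.02]-.065*d
    print(az,st); p,A=plan(st,B,6)
    print("push in tool",B.inv().apply(d))
```

```text
-0.6 [0.588  0.0024 0.02  ]
[-0.02, 0.001, -0.021, 0.0048, 0.0045, 0.0121]
[-0.02, 0.001, -0.021, 0.0048, 0.0045, 0.0122]
[-0.02, 0.001, -0.021, 0.0048, 0.0045, 0.0122]
[-0.02, 0.001, -0.021, 0.0047, 0.0045, 0.0121]
[-0.02, 0.001, -0.021, 0.0047, 0.0045, 0.0122]
[-0.02, 0.001, -0.021, 0.0048, 0.0044, 0.0122]
end [0.5879 0.0024 0.02  ] step 0.013828955130450023 maxturn 0.021
push in tool [-0.6901 -0.2182  0.6901]
0.275 [ 0.579 -0.052  0.02 ]
[-0.02, 0.001, -0.021, 0.0033, -0.0044, 0.0137]
[-0.02, 0.001, -0.021, 0.0033, -0.0044, 0.0136]
[-0.02, 0.001, -0.021, 0.0033, -0.0045, 0.0136]
[-0.02, 0.001, -0.021, 0.0033, -0.0045, 0.0136]
[-0.02, 0.001, -0.021, 0.0033, -0.0045, 0.0136]
[-0.02, 0.001, -0.021, 0.0033, -0.0045, 0.0137]
end [ 0.579 -0.052  0.02 ] step 0.014792903704141389 maxturn 0.021
push in tool [-0.5608  0.6092  0.5608]
```

{"api": "apply_moves", "payload": {"moves": [[0,0,0,0.0048,0.0045,0.0121,-1],[0,0,0,0.0048,0.0045,0.0121,-1],[0,0,0,0.0048,0.0045,0.0121,-1],[0,0,0,0.0048,0.0045,0.0121,-1],[0,0,0,0.0048,0.0045,0.0121,-1],[0,0,0,0.0048,0.0045,0.0121,-1],[0,0,0,-0.0028,-0.0009,0.0028,-1],[0,0,0,-0.0028,-0.0009,0.0028,-1]]}}

```text
clock: 25.27
tcp_pos: [0.594, -0.0023, 0.0189]
orientation: [0.468, 2.32, -0.194]
contact_force: [0.1, 0.1, 0.1]
grip_width: -0.0001
gripper_force: 0.0
```

{"api": "apply_moves", "payload": {"moves": [[0,0,0,-0.0028,-0.0009,0.0028,-1],[0,0,0,-0.0028,-0.0009,0.0028,-1],[0,0,0,-0.0014,-0.0004,0.0014,-1],[0,0,0,-0.0007,-0.0002,0.0007,-1],[0,0,0,0,0,0,-1],[0,0,0,0,0,0,-1],[0,0,0,0,0,0,-1],[0,0,0,0,0,0,-1]]}}

```text
clock: 25.93
tcp_pos: [0.6035, -0.0087, 0.0203]
orientation: [0.468, 2.317, -0.193]
contact_force: [0.6, 0.3, 0.1]
grip_width: 0.0002
gripper_force: 0.0
```

{"api": "apply_moves", "payload": {"moves": [[0,0,0,-0.0007,-0.0002,0.0007,-1],[0,0,0,-0.0007,-0.0002,0.0007,-1],[0,0,0,-0.0007,-0.0002,0.0007,-1],[0,0,0,0,0,0,-1],[0,0,0,0,0,0,-1],[0,0,0,0,0,0,-1],[0,0,0,0,0,0,-1],[0,0,0,0,0,0,-1]]}}

```text
clock: 26.6
tcp_pos: [0.6061, -0.0105, 0.0203]
orientation: [0.468, 2.317, -0.194]
contact_force: [1.1, -0.5, 0.1]
grip_width: -0.0001
gripper_force: 0.0
```

{"api": "apply_moves", "payload": {"moves": [[0,0,0,-0.0007,-0.0002,0.0007,-1],[0,0,0,-0.0007,-0.0002,0.0007,-1],[0,0,0,-0.0007,-0.0002,0.0007,-1],[0,0,0,0,0,0,-1],[0,0,0,0,0,0,-1],[0,0,0,0,0,0,-1],[0,0,0,0,0,0,-1],[0,0,0,0,0,0,-1]]}}

```text
clock: 27.27
tcp_pos: [0.6082, -0.012, 0.02]
orientation: [0.468, 2.318, -0.193]
contact_force: [-5.0, 2.3, 1.3]
grip_width: -0.0003
gripper_force: 2.6
```

{"api": "apply_moves", "payload": {"moves": [[0,0,0,0.003,0.001,-0.003,-1],[0,0,0,0.007,0.002,-0.007,-1],[0,0,0,0.007,0.002,-0.007,-1],[0,0,0,0.004,-0.01,-0.004,-1],[0,0,0,0,-0.015,0,-1],[0,0,0,0,-0.015,0,-1],[0,0,0,0,-0.012,0,-1],[0,0,0,0,0,0,-1]]}}

```text
clock: 27.93
tcp_pos: [0.5607, -0.0472, 0.0198]
orientation: [0.47, 2.318, -0.198]
contact_force: [0.1, -0.9, 0.7]
grip_width: 0.0
gripper_force: 0.0
```

Run:
```python
from kin2 import *
o=telemetry.get_obs(); print(o["tcp_pos"]); B=R.from_rotvec(o["orientation"]); c=np.array([.6416,-.0343]); d=np.array([np.cos(.275),np.sin(.275),0])
plan(np.r_[c,.02]-.06*d,B,3); print(B.inv().apply(d))
```

```text
[ 0.5607 -0.0472  0.0198]
[0.0, 0.0, 0.0, -0.0054, 0.002, 0.0053]
[0.0, 0.0, 0.0, -0.0054, 0.002, 0.0053]
[0.0, 0.0, 0.0, -0.0054, 0.0019, 0.0053]
end [ 0.5839 -0.0506  0.02  ] step 0.007801281945936834 maxturn 0.0
[-0.553   0.626   0.5499]
```

{"api": "apply_moves", "payload": {"moves": [[0,0,0,-0.0054,0.002,0.0053,-1],[0,0,0,-0.0054,0.002,0.0053,-1],[0,0,0,-0.0054,0.002,0.0053,-1],[0,0,0,-0.0011,0.0013,0.0011,-1],[0,0,0,-0.0011,0.0013,0.0011,-1],[0,0,0,-0.0011,0.0013,0.0011,-1],[0,0,0,-0.0011,0.0013,0.0011,-1],[0,0,0,0,0,0,-1]]}}

```text
clock: 28.6
tcp_pos: [0.5944, -0.0444, 0.0205]
orientation: [0.468, 2.317, -0.193]
contact_force: [-0.4, -0.0, 0.0]
grip_width: -0.0001
gripper_force: 0.0
```

{"api": "apply_moves", "payload": {"moves": [[0,0,0,-0.0011,0.0013,0.0011,-1],[0,0,0,-0.0011,0.0013,0.0011,-1],[0,0,0,-0.0006,0.0006,0.0006,-1],[0,0,0,-0.0006,0.0006,0.0006,-1],[0,0,0,0,0,0,-1],[0,0,0,0,0,0,-1],[0,0,0,0,0,0,-1],[0,0,0,0,0,0,-1]]}}

```text
clock: 29.27
tcp_pos: [0.5996, -0.0433, 0.0204]
orientation: [0.468, 2.318, -0.194]
contact_force: [-2.1, 0.0, 1.3]
grip_width: -0.0002
gripper_force: 1.2
```

{"api": "apply_moves", "payload": {"moves": [[0,0,0,-0.0006,0.0006,0.0006,-1],[0,0,0,-0.0003,0.0003,0.0003,-1],[0,0,0,0,0,0,-1],[0,0,0,0,0,0,-1],[0,0,0,0,0,0,-1],[0,0,0,0,0,0,-1],[0,0,0,0,0,0,-1],[0,0,0,0,0,0,-1]]}}

```text
clock: 29.93
tcp_pos: [0.6001, -0.0433, 0.0201]
orientation: [0.468, 2.319, -0.195]
contact_force: [-7.6, 0.4, 5.4]
grip_width: 0.0002
gripper_force: 3.8
```

{"api": "apply_moves", "payload": {"moves": [[0,0,0,0.003,-0.002,-0.003,-1],[0,0,0,0.007,-0.002,-0.007,-1],[0,0,0,0.007,-0.002,-0.007,-1],[0,0,0,0,0,-0.016,-1],[0,0,0,-0.005,0.005,-0.016,-1],[0,0,0,-0.008,0.008,-0.012,-1],[0,0,0,-0.008,0.008,-0.01,-1],[0,0,0,-0.008,0.008,-0.01,-1]]}}

```text
clock: 30.6
tcp_pos: [0.5645, -0.0021, 0.0867]
orientation: [0.467, 2.318, -0.193]
contact_force: [0.8, -0.4, -0.0]
grip_width: -0.0001
gripper_force: 0.0
```

```bash
python3 chk.py
```

```text
[ 0.5645 -0.0021  0.0867] [ 0.7508 -0.3586 -0.0389] -0.00010502589124534213 [ 0.2018  0.5438 -0.7129  2.3943  1.9589  0.9113 -0.9683]
tcp stand -0.07776886997223101 0.019952629032073736
0.84 [309.1, 213.8, 75.0, 74.0]
[309.1    213.8     74.2939  78.9475]
ram [ 0.6395 -0.0362] stand 0.0017923885490812397 -0.0016232465186526782
```

Both nudges met firm resistance, so the ramekin is home. Next is the lever: the gripper turns a quarter about its own axis and closes on the bar from front and above, then follows the arc.

```bash
cat >> h.py <<'E'
def lev(t=45,psi=-.1615): return tool(t,psi,1)*R.from_euler('z',-90,degrees=True)
def grip(th,seat=(.6385,-.035,-.1615),y=143):  # bar centre at bin angle th
    a=np.radians(55)-th; return S(seat,[64-110*np.cos(a),y,165+110*np.sin(a)])[0]
E
python3 - <<'E'
from kin2 import *
L=lev(); z=L.as_matrix()[:,2]; print(grip(0),grip(.9),L.as_matrix()[:,1])
pre=grip(0)-.08*z; print(pre)
p,A=plan([.555,.04,.30],L,16)
plan(pre,L,8,p,A)
E
```

```text
[0.6624 0.106  0.2551] [0.6163 0.1135 0.1716] [-0.6979  0.1137 -0.7071]
[0.6066 0.1151 0.3117]
[-0.081, -0.077, -1.035, -0.0082, 0.0021, -0.0105]
[-0.081, -0.077, -1.035, -0.0085, 0.0013, -0.0104]
[-0.081, -0.077, -1.035, -0.0087, 0.0004, -0.0103]
[-0.081, -0.077, -1.035, -0.0088, -0.0004, -0.0102]
[-0.081, -0.077, -1.035, -0.0088, -0.0013, -0.0102]
[-0.081, -0.077, -1.035, -0.0087, -0.0021, -0.0101]
[-0.081, -0.077, -1.035, -0.0085, -0.003, -0.0101]
[-0.081, -0.077, -1.035, -0.0082, -0.0038, -0.01]
[-0.081, -0.077, -1.035, -0.0078, -0.0046, -0.01]
[-0.081, -0.077, -1.035, -0.0073, -0.0053, -0.01]
[-0.081, -0.077, -1.035, -0.0068, -0.006, -0.01]
[-0.081, -0.077, -1.035, -0.0062, -0.0066, -0.01]
[-0.081, -0.077, -1.035, -0.0055, -0.0071, -0.01]
[-0.081, -0.077, -1.035, -0.0048, -0.0076, -0.01]
[-0.081, -0.077, -1.035, -0.0041, -0.008, -0.01]
[-0.081, -0.077, -1.035, -0.0033, -0.0084, -0.0101]
end [0.555 0.04  0.3  ] step 0.01354474067673501 maxturn 1.035
[0.0, 0.001, 0.0, -0.0103, -0.0045, 0.0024]
[0.0, 0.001, 0.0, -0.0103, -0.0045, 0.0024]
[0.0, 0.001, 0.0, -0.0103, -0.0044, 0.0024]
[0.0, 0.001, 0.0, -0.0103, -0.0045, 0.0024]
[0.0, 0.001, 0.0, -0.0103, -0.0044, 0.0024]
[0.0, 0.001, 0.0, -0.0103, -0.0045, 0.0024]
[0.0, 0.001, 0.0, -0.0103, -0.0044, 0.0024]
[0.0, 0.001, 0.0, -0.0102, -0.0045, 0.0024]
end [0.6066 0.115  0.3117] step 0.011403946685248929 maxturn 0.001
```

{"api": "apply_moves", "payload": {"moves": [[-0.081,-0.077,-1,-0.0082,0.0021,-0.0105,-1],[-0.081,-0.077,-1,-0.0085,0.0013,-0.0104,-1],[-0.081,-0.077,-1,-0.0087,0.0004,-0.0103,-1],[-0.081,-0.077,-1,-0.0088,-0.0004,-0.0102,-1],[-0.081,-0.077,-1,-0.0088,-0.0013,-0.0102,-1],[-0.081,-0.077,-1,-0.0087,-0.0021,-0.0101,-1],[-0.081,-0.077,-1,-0.0085,-0.003,-0.0101,-1],[-0.081,-0.077,-1,-0.0082,-0.0038,-0.01,-1]]}}

```text
clock: 31.37
tcp_pos: [0.5591, 0.0161, 0.1916]
orientation: [-0.568, 2.314, -0.515]
contact_force: [0.5, -0.2, 0.4]
grip_width: -0.0003
gripper_force: 0.0
```

{"api": "apply_moves", "payload": {"moves": [[-0.081,-0.077,-1,-0.0078,-0.0046,-0.01,0.2],[-0.081,-0.077,-1,-0.0073,-0.0053,-0.01,0.2],[-0.081,-0.077,-1,-0.0068,-0.006,-0.01,0.2],[-0.081,-0.077,-1,-0.0062,-0.0066,-0.01,0.2],[-0.081,-0.077,-1,-0.0055,-0.0071,-0.01,0.2],[-0.081,-0.077,-1,-0.0048,-0.0076,-0.01,0.2],[-0.081,-0.077,-1,-0.0041,-0.008,-0.01,0.2],[-0.081,-0.077,-1,-0.0033,-0.0084,-0.01,0.2]]}}

```text
clock: 32.03
tcp_pos: [0.5538, 0.0311, 0.2886]
orientation: [-1.494, 2.002, -0.757]
contact_force: [0.7, -0.5, -0.5]
grip_width: 0.051
gripper_force: 0.0
```

Run:
```python
from kin2 import *
o=telemetry.get_obs(); T=wcam(o); print(o["tcp_pos"],o["joints"],o["grip_width"])
L=lev(); z=L.as_matrix()[:,2]; plan(grip(0)-.07*z,L,8)
im=grab_frame("wrist"); cv2.imwrite("pics/w10.png",im); print(proj("wrist",[grip(0,y=y) for y in(111,143,169)],T))
for n in("scene","top"):
    s=grab_frame(n); cv2.imwrite(f"pics/{n}10.png",s)
for d in silhouettes("lever_grip","wrist")[:2]: print(d["p"],d["extent"])
```

```text
[0.5538 0.0311 0.2886] [ 0.2024 -0.0243 -0.5817  2.3069  1.2021  0.4013  1.4344] 0.05100272377505508
[-0.004, -0.012, -0.146, -0.012, -0.004, 0.0025]
[-0.004, -0.012, -0.146, -0.012, -0.0042, 0.0025]
[-0.004, -0.012, -0.146, -0.0119, -0.0044, 0.0025]
[-0.004, -0.012, -0.146, -0.0118, -0.0045, 0.0026]
[-0.004, -0.012, -0.146, -0.0118, -0.0047, 0.0026]
[-0.004, -0.012, -0.146, -0.0117, -0.0049, 0.0026]
[-0.004, -0.012, -0.146, -0.0116, -0.0051, 0.0026]
[-0.004, -0.012, -0.146, -0.0115, -0.0053, 0.0026]
end [0.6135 0.114  0.3046] step 0.0129267165204471 maxturn 0.146
[[273.484  273.8942]
 [278.8252 304.0439]
 [282.9258 327.1902]]
0.62 [283.4, 196.6, 93.3, 268.5]
```

{"api": "apply_moves", "payload": {"moves": [[0,0,-0.146,-0.012,-0.004,0.0025,0.2],[0,0,-0.146,-0.012,-0.0042,0.0025,0.2],[0,0,-0.146,-0.012,-0.0044,0.0025,0.2],[0,0,-0.146,-0.0118,-0.0045,0.0026,0.2],[0,0,-0.146,-0.0118,-0.0047,0.0026,0.2],[0,0,-0.146,-0.0117,-0.005,0.0026,0.2],[0,0,-0.146,-0.0116,-0.005,0.0026,0.2],[0,0,-0.146,-0.0115,-0.0053,0.0026,0.2]]}}

```text
clock: 32.9
tcp_pos: [0.6153, 0.1152, 0.3049]
orientation: [-1.624, 1.925, -0.805]
contact_force: [0.2, -0.3, 0.4]
grip_width: 0.0516
gripper_force: 0.0
```

Run:
```python
from kin2 import *
o=telemetry.get_obs(); T=wcam(o); print(o["tcp_pos"],o["joints"],o["contact_force"])
L=lev(); z=L.as_matrix()[:,2]; plan(grip(0)+.017*z,L,8)
im=grab_frame("wrist"); cv2.imwrite("pics/w11.png",im); print(proj("wrist",[grip(0,y=y) for y in(111,143,169)],T))
g=cv2.cvtColor(im,cv2.COLOR_BGR2GRAY)
for r_ in range(int(230),400,24): print(r_,g[r_,200:400:8])
```

```text
[0.6153 0.1152 0.3049] [ 0.0938  0.1259 -0.661   2.1264  1.1969  0.6062  1.5057] [ 0.1508 -0.2935  0.3611]
[-0.004, -0.011, -0.005, 0.0001, 0.0002, 0.0108]
[-0.004, -0.011, -0.005, 0.0001, 0.0002, 0.0108]
[-0.004, -0.011, -0.005, 0.0001, 0.0002, 0.0108]
[-0.004, -0.011, -0.005, 0.0001, 0.0002, 0.0108]
[-0.004, -0.011, -0.005, 0.0002, 0.0002, 0.0107]
[-0.004, -0.011, -0.005, 0.0001, 0.0002, 0.0108]
[-0.004, -0.011, -0.005, 0.0002, 0.0001, 0.0107]
[-0.004, -0.011, -0.005, 0.0002, 0.0001, 0.0108]
end [0.6743 0.104  0.2431] step 0.010802314566795396 maxturn 0.011
[[314.2456 171.7382]
 [314.3478 212.4374]
 [314.4252 243.2834]]
230 [108 109 108 109 109 109 112 112 111 112 114 114 114  71  95  68 169 165
 166 165 166 166 167 166 166]
254 [108 108 106 107  74  31  69  29  53 111 110 111 112  70  43 166 165 165
 165 165  92  50  78  48 111]
278 [106 100  29  30  27  78  30  29  78 110 109 112 114 114  74 164 165 164
 165 165 141  48  57 110  44]
302 [ 25  23  23  25  26  24  27  57 110 109 112 112 114 115  66 139 164 164
 164 164 163  80  49  39  37]
326 [ 26  23  22  21  22  21  22 113 110 111 111 114 113 112  72  55 164 164
 162 163 163 166  33  34  31]
350 [107  23  20  18  22  21  24  22  22  22  23  22  24  27  28  27  28  28
  29  29  27  28  27  28  27]
374 [75 16 20 19 17 16 13 19 19 20 19 19 20 19 20 23 24 23 22 22 23 21 23 22
 23]
398 [20 17 15 17 17 16 15 17 15 19 16 14 17 17 16 18 16 18 20 18 20 19 17 19
 18]
```

The bar shows at column ~313 around row 230, which matches the prediction (314). I advance and close on it.

{"api": "apply_moves", "payload": {"moves": [[0,0,0,0.0001,0.0002,0.0125,0.2],[0,0,0,0.0001,0.0002,0.0125,0.2],[0,0,0,0.0001,0.0002,0.0125,0.2],[0,0,0,0.0001,0.0002,0.0125,0.2],[0,0,0,0.0001,0.0002,0.0125,0.2],[0,0,0,0.0001,0.0002,0.0125,0.2],[0,0,0,0.0001,0.0002,0.0115,0.2],[0,0,0,0,0,0,0.2]]}}

```text
clock: 33.62
tcp_pos: [0.6747, 0.1024, 0.2417]
orientation: [-1.623, 1.928, -0.804]
contact_force: [0.3, 0.5, 0.3]
grip_width: 0.0517
gripper_force: 0.0
```

{"api": "apply_moves", "payload": {"moves": [[0,0,0,0,0,0,-1],[0,0,0,0,0,0,-1],[0,0,0,0,0,0,-1],[0,0,0,0,0,0,-1],[0,0,0,0,0,0,-1],[0,0,0,0,0,0,-1],[0,0,0,0,0,0,-1],[0,0,0,0,0,0,-1]], "grip_force": 30}}

```text
clock: 34.28
tcp_pos: [0.6725, 0.1043, 0.243]
orientation: [-1.626, 1.924, -0.803]
contact_force: [-5.5, 0.2, -2.1]
grip_width: 0.015
gripper_force: 29.2
```

Run:
```python
from kin2 import *
o=telemetry.get_obs(); print(o["tcp_pos"],o["joints"],o["contact_force"],o["grip_width"])
L=R.from_rotvec(o["orientation"]); b=o["tcp_pos"]-.019*L.as_matrix()[:,2]; print("bar",b,grip(0))
for n,ths in((16,np.linspace(0,.9,17)),):
    pts=np.array([grip(t) for t in ths]); print(np.round(L.inv().apply(np.diff(pts,axis=0)),4).tolist())
```

```text
[0.6725 0.1043 0.243 ] [ 0.0716  0.3052 -0.6003  2.089   1.4659  0.5966  1.3107] [-5.5064  0.2026 -2.094 ] 0.014978619585380874
bar [0.6592 0.1066 0.2565] [0.6624 0.106  0.2551]
[[0.0, 0.0061, -0.0009], [0.0, 0.0062, -0.0006], [0.0, 0.0062, -0.0002], [0.0, 0.0062, 0.0001], [0.0, 0.0062, 0.0005], [0.0, 0.0061, 0.0008], [0.0, 0.0061, 0.0012], [0.0, 0.006, 0.0015], [0.0, 0.0059, 0.0018], [0.0, 0.0058, 0.0022], [-0.0, 0.0057, 0.0025], [-0.0, 0.0055, 0.0028], [-0.0, 0.0053, 0.0031], [-0.0, 0.0052, 0.0034], [-0.0, 0.005, 0.0037], [-0.0, 0.0048, 0.004]]
```

{"api": "apply_moves", "payload": {"moves": [[0,0,0,0,0.0031,-0.0005,-1],[0,0,0,0,0.0031,-0.0004,-1],[0,0,0,0,0.0031,-0.0003,-1],[0,0,0,0,0.0031,-0.0003,-1],[0,0,0,0,0.0031,-0.0001,-1],[0,0,0,0,0.0031,-0.0001,-1],[0,0,0,0,0.0031,0,-1],[0,0,0,0,0.0031,0.0001,-1]]}}

```text
clock: 34.95
tcp_pos: [0.6572, 0.1065, 0.2297]
orientation: [-1.62, 1.922, -0.809]
contact_force: [-0.2, -0.9, 7.2]
grip_width: 0.015
gripper_force: 30.6
```

{"api": "apply_moves", "payload": {"moves": [[0,0,0,0,0.0031,0.0002,-1],[0,0,0,0,0.0031,0.0003,-1],[0,0,0,0,0.0031,0.0004,-1],[0,0,0,0,0.0031,0.0004,-1],[0,0,0,0,0,0,-1],[0,0,0,0,0,0,-1],[0,0,0,0,0,0,-1],[0,0,0,0,0,0,-1]]}}

```text
clock: 35.62
tcp_pos: [0.649, 0.1077, 0.2192]
orientation: [-1.621, 1.923, -0.808]
contact_force: [-0.0, -2.3, 6.7]
grip_width: 0.015
gripper_force: 31.0
```

Run:
```python
from kin2 import *
o=telemetry.get_obs(); print(o["tcp_pos"],o["joints"],o["contact_force"],o["grip_width"])
L=R.from_rotvec(o["orientation"]); b=o["tcp_pos"]-.019*L.as_matrix()[:,2]; print("bar",b)
a=S([.6385,-.035,-.1615],[64,143,165])[0]; d=b-a; fx=-(d[0]*np.cos(.1615)-d[1]*np.sin(.1615)); th=np.radians(55)-np.arctan2(d[2],fx); print("theta",th,np.hypot(fx,d[2]))
for n in("scene","top"):
    s=grab_frame(n); cv2.imwrite(f"pics/{n}12.png",s)
    for q in silhouettes("marble0_center",n)[:6]: print(n,q["p"],q["extent"])
pts=np.array([grip(t) for t in np.linspace(th,.91,15)]); print(np.round(L.inv().apply(np.diff(pts,axis=0)),4).tolist())
```

```text
[0.649  0.1077 0.2192] [ 0.0484  0.3146 -0.6063  2.1556  1.572   0.6192  1.1641] [-0.024  -2.3154  6.6824] 0.014993298599858195
bar [0.6357 0.1101 0.2325]
theta 0.3168548426464066 0.11257353592257742
scene 0.73 [260.9, 206.8, 27.2, 12.9]
top 0.72 [324.2, 270.9, 20.5, 22.9]
[[0.0, 0.0046, 0.0007], [0.0, 0.0046, 0.0009], [0.0, 0.0045, 0.0011], [0.0, 0.0045, 0.0013], [0.0, 0.0044, 0.0015], [0.0, 0.0043, 0.0017], [0.0, 0.0043, 0.0019], [0.0, 0.0042, 0.002], [-0.0, 0.0041, 0.0022], [-0.0, 0.004, 0.0024], [-0.0, 0.0039, 0.0026], [-0.0, 0.0038, 0.0027], [-0.0, 0.0037, 0.0029], [-0.0, 0.0035, 0.003]]
```

{"api": "apply_moves", "payload": {"moves": [[0,0,0,0,0.0046,0.0007,-1],[0,0,0,0,0.0046,0.0009,-1],[0,0,0,0,0.0045,0.0011,-1],[0,0,0,0,0.0045,0.0013,-1],[0,0,0,0,0.0044,0.0015,-1],[0,0,0,0,0.0043,0.0017,-1],[0,0,0,0,0.0043,0.0019,-1],[0,0,0,0,0.0042,0.002,-1]]}}

```text
clock: 36.48
tcp_pos: [0.6326, 0.1104, 0.1864]
orientation: [-1.62, 1.923, -0.809]
contact_force: [2.0, -1.9, 6.2]
grip_width: 0.015
gripper_force: 31.5
```

{"api": "apply_moves", "payload": {"moves": [[0,0,0,0,0.0041,0.0022,-1],[0,0,0,0,0.004,0.0024,-1],[0,0,0,0,0.0039,0.0026,-1],[0,0,0,0,0.0038,0.0027,-1],[0,0,0,0,0.0037,0.0029,-1],[0,0,0,0,0.003,0.0026,-1],[0,0,0,0,0,0,-1],[0,0,0,0,0,0,-1]]}}

```text
clock: 37.15
tcp_pos: [0.6277, 0.1113, 0.1591]
orientation: [-1.621, 1.923, -0.808]
contact_force: [2.3, -0.5, 4.5]
grip_width: 0.0146
gripper_force: 31.8
```

```bash
cat > th.py <<'E'
from h import *
o=telemetry.get_obs(); print(o["tcp_pos"],o["contact_force"],o["grip_width"])
L=R.from_rotvec(o["orientation"]); b=o["tcp_pos"]-.019*L.as_matrix()[:,2]
a=S([.6385,-.035,-.1615],[64,143,165])[0]; d=b-a; fx=-(d[0]*np.cos(.1615)-d[1]*np.sin(.1615)); th=np.radians(55)-np.arctan2(d[2],fx); print("theta",th,np.hypot(fx,d[2]))
pts=np.array([grip(t) for t in np.linspace(th,0.0,17)]); print(np.round(L.inv().apply(np.diff(pts,axis=0)),4).tolist())
E
python3 th.py
```

```text
[0.6277 0.1113 0.1591] [ 2.292  -0.5303  4.5125] 0.014643418396253468
theta 0.8935157987719299 0.11199816267972414
[[0.0, -0.0048, -0.0039], [0.0, -0.005, -0.0036], [0.0, -0.0052, -0.0033], [0.0, -0.0053, -0.003], [-0.0, -0.0055, -0.0027], [-0.0, -0.0056, -0.0024], [-0.0, -0.0058, -0.0021], [-0.0, -0.0059, -0.0018], [-0.0, -0.006, -0.0014], [-0.0, -0.006, -0.0011], [-0.0, -0.0061, -0.0008], [-0.0, -0.0061, -0.0004], [-0.0, -0.0061, -0.0001], [-0.0, -0.0061, 0.0003], [-0.0, -0.0061, 0.0006], [-0.0, -0.0061, 0.0009]]
```

{"api": "apply_moves", "payload": {"moves": [[0,0,0,0,0.0007,0.0007,-1],[0,0,0,0,0.0007,0.0007,-1],[0,0,0,0,0.0007,0.0007,-1],[0,0,0,0,0,0,-1],[0,0,0,0,0,0,-1],[0,0,0,0,0,0,-1],[0,0,0,0,0,0,-1],[0,0,0,0,0,0,-1]]}}

```text
clock: 37.82
tcp_pos: [0.6278, 0.1113, 0.1571]
orientation: [-1.62, 1.922, -0.81]
contact_force: [-3.2, -1.2, 11.8]
grip_width: 0.0153
gripper_force: 32.6
```

{"api": "apply_moves", "payload": {"moves": [[0,0,0,0,0.0008,0.0008,-1],[0,0,0,0,0,0,-1],[0,0,0,0,0,0,-1],[0,0,0,0,0,0,-1],[0,0,0,0,0,0,-1],[0,0,0,0,-0.002,-0.002,-1],[0,0,0,0,-0.0048,-0.004,-1],[0,0,0,0,-0.005,-0.0036,-1]]}}

```text
clock: 38.48
tcp_pos: [0.6285, 0.1112, 0.1695]
orientation: [-1.622, 1.925, -0.805]
contact_force: [6.1, -0.8, -1.2]
grip_width: 0.0145
gripper_force: 30.8
```

{"api": "apply_moves", "payload": {"moves": [[0,0,0,0,-0.0052,-0.0033,-1],[0,0,0,0,-0.0053,-0.003,-1],[0,0,0,0,-0.0055,-0.0027,-1],[0,0,0,0,-0.0056,-0.0024,-1],[0,0,0,0,-0.0058,-0.0021,-1],[0,0,0,0,-0.0059,-0.0018,-1],[0,0,0,0,-0.006,-0.0014,-1],[0,0,0,0,-0.006,-0.0011,-1]]}}

```text
clock: 39.15
tcp_pos: [0.6467, 0.1086, 0.2136]
orientation: [-1.624, 1.924, -0.804]
contact_force: [-5.3, 0.8, 4.2]
grip_width: 0.0148
gripper_force: 32.1
```

```bash
python3 th.py
```

```text
[0.6467 0.1086 0.2136] [-5.3204  0.8039  4.1722] 0.014771491090311426
theta 0.36910448472504653 0.11136929198378716
[[-0.0, -0.0025, -0.0005], [-0.0, -0.0025, -0.0004], [-0.0, -0.0025, -0.0003], [-0.0, -0.0025, -0.0003], [-0.0, -0.0025, -0.0002], [-0.0, -0.0025, -0.0002], [-0.0, -0.0025, -0.0001], [-0.0, -0.0025, -0.0], [-0.0, -0.0025, 0.0], [-0.0, -0.0025, 0.0001], [-0.0, -0.0025, 0.0001], [-0.0, -0.0025, 0.0002], [-0.0, -0.0025, 0.0002], [-0.0, -0.0025, 0.0003], [-0.0, -0.0025, 0.0004], [-0.0, -0.0025, 0.0004]]
```

{"api": "apply_moves", "payload": {"moves": [[0,0,0,0,-0.005,-0.001,-1],[0,0,0,0,-0.005,-0.0007,-1],[0,0,0,0,-0.005,-0.0004,-1],[0,0,0,0,-0.005,0,-1],[0,0,0,0,-0.005,0,-1],[0,0,0,0,-0.005,0.0003,-1],[0,0,0,0,-0.004,0.0004,-1],[0,0,0,0,0,0,-1]]}}

```text
clock: 39.82
tcp_pos: [0.6709, 0.1049, 0.24]
orientation: [-1.622, 1.923, -0.805]
contact_force: [-0.2, 2.9, 2.2]
grip_width: 0.0147
gripper_force: 31.2
```

```bash
python3 th.py
```

```text
[0.6709 0.1049 0.24  ] [-0.223   2.852   2.1745] 0.014742169090059067
theta 0.045590756666054055 0.1115045490011174
[[-0.0, -0.0003, 0.0], [-0.0, -0.0003, 0.0], [-0.0, -0.0003, 0.0], [-0.0, -0.0003, 0.0], [-0.0, -0.0003, 0.0], [-0.0, -0.0003, 0.0], [-0.0, -0.0003, 0.0], [-0.0, -0.0003, 0.0], [-0.0, -0.0003, 0.0], [-0.0, -0.0003, 0.0001], [-0.0, -0.0003, 0.0001], [-0.0, -0.0003, 0.0001], [-0.0, -0.0003, 0.0001], [-0.0, -0.0003, 0.0001], [-0.0, -0.0003, 0.0001], [-0.0, -0.0003, 0.0001]]
```

Nearly level, so I release and back off along the fingers.

{"api": "apply_moves", "payload": {"moves": [[0,0,0,0,-0.003,0,-1],[0,0,0,0,0,0,0],[0,0,0,0,0,0,0.3],[0,0,0,0,0,0,0.3],[0,0,0,0,0,0,0.3],[0,0,0,0,0,0,0.3],[0,0,0,0,0,-0.01,0.3],[0,0,0,0,0,-0.015,0.3]]}}

```text
clock: 40.48
tcp_pos: [0.6542, 0.1061, 0.2574]
orientation: [-1.623, 1.927, -0.805]
contact_force: [0.5, 0.3, -0.1]
grip_width: 0.0554
gripper_force: 0.0
```

{"api": "apply_moves", "payload": {"moves": [[0,0,0,0,0,-0.018,0.3],[0,0,0,0,0,-0.018,0.3],[0,0,0,0,0,-0.018,0.3],[0,0,0,0,0,-0.018,0.3],[0,0,0,0,-0.01,-0.01,0.3],[0,0,0,0,-0.01,-0.005,0.3],[0,0,0,0,0,0,0.3],[0,0,0,0,0,0,0.3]]}}

```text
clock: 41.15
tcp_pos: [0.6075, 0.1151, 0.3344]
orientation: [-1.621, 1.924, -0.806]
contact_force: [0.1, -1.1, -1.0]
grip_width: 0.0554
gripper_force: 0.0
```

Run:
```python
from h import *
o=telemetry.get_obs(); T=wcam(o); print(o["tcp_pos"],o["contact_force"],o["joints"])
t=grab_frame("top"); s=grab_frame("scene"); w=grab_frame("wrist")
f=lambda a,wd,h:cv2.resize(a,(wd,h),interpolation=cv2.INTER_CUBIC)
A=f(t[140:290,190:470],448,240); B=f(s[110:330,210:420],343,360); C=f(w,448,280)
out=np.zeros((540,800,3),np.uint8); out[:240,:448]=A; out[:360,452:795]=B; out[250:530,:448]=C
cv2.imwrite("pics/fin.png",out); cv2.imwrite("pics/wf.png",w); cv2.imwrite("pics/sf.png",s); cv2.imwrite("pics/tf.png",t)
for n in("top","scene","wrist"):
    for q in silhouettes("marble0_center",n)[:5]: print(n,round(q["p"],2),q["extent"])
print("seat px",proj("wrist",[.639,-.035,.02],T),proj("scene",[.639,-.035,.02]),proj("top",[.639,-.035,.02]))
print("grip",proj("top",[grip(0,y=169)])*1.6-[304,224],"in view A")
```

```text
[0.6075 0.1151 0.3344] [ 0.0812 -1.1454 -1.0131] [ 0.1095  0.0688 -0.6657  2.1054  1.0738  0.6098  1.6275]
top 0.57 [334.5, 204.7, 7.2, 6.4]
scene 0.47 [314.2, 238.8, 7.0, 7.5]
seat px [[454.3026  63.1078]] [[312.9597 245.1348]] [[337.1381 203.8631]]
grip [[124.5415  53.3249]] in view A
```

View pics/fin.png

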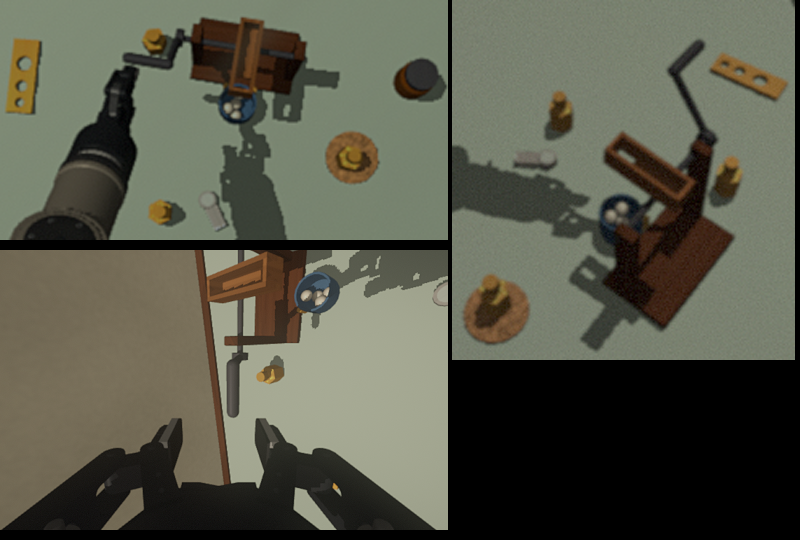

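The bin is level and empty. The marbles lie in the ramekin at the seat (wrist view 317,294; top view 237,105), and none show anywhere else. The weight stands within the coaster, and the loupe, jar and gauge are undisturbed. I hand in.

```bash
python3 -c "
from bench import order
print(order.hand_in())"
```

```text
the job is handed in; nothing more can be done
None
```

Handed in at about 41 s: the weight stands on the coaster, the ramekin was pushed against both stop pins, and the lever was pressed to its stop. In the last pictures the bin is level and empty, with its marbles in the ramekin; I did not count all four one by one.

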